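Turn a box lid over the fence and lock it under the turn-button

ROBOT

A 6-joint arm with a two-finger parallel gripper is mounted at the origin on the work surface. World frame = base frame: x ahead of the robot, y to its left, z up, the work surface at z = 0. Lengths are in m, angles in rad, forces in N, time in s.
With the tool pointing down it reaches from about 0.3 to 0.875 m from the base axis. Payload 4.2 kg.
Tool frame: the origin (TCP) lies on the centre line of the jaws, within the pads' length; the fingertips stand 14 mm ahead of it and the grasp point (between the pads) lies 5 mm behind it (finger_overhang is the z of the fingertips in the tool frame, in m); z points along the fingers, y is the direction in which the jaws open and shut (so a half turn about z gives the same grasp; the last joint's range is limited). The gripper opens to 85 mm and grips with 20 to 120 N. Pads are 22 mm wide; open, the fingers measure 114 mm over their backs; the gripper's body (76 mm by 85 mm) begins 54 mm behind the grasp point. The pads swing forward as they close: fully open they stand 13 mm farther back than shut.
Start: joints at [1.216, 0.32, 1.565, -0, 1.257, -0.02], TCP at [0.189, 0.543, 0.245] pointing down, gripper open.
Joint ranges: [-3.11, 3.11], [-0.84, 2.01], [0.21, 2.61], [-1.34, 4.49], [0.05, 2.63], [-2.56, 2.56]. Speed limits (rad/s): [2.57, 2.57, 3.14, 3.14, 3.14, 3.14].

INTERFACE

Orientations are given as a unit quaternion [x, y, z, w].
In Python, from cell import get_obs, grab_frame, get_calibration, sign_off, finger_overhang gives the robot as it stands. The module is installed in compiled form; this text tells all that it offers.
- The arm moves only by the tool move_arm, never from a script. Its argument "rows" is a list of rows, each a list of 3 entries, a list of its own where there are three numbers: the finger opening in cm, from 0 to 8.54, then the shift along the tool's x, y, z in cm, then the turn about the tool's z in rad. In form: [[jaw, [x, y, z], turn], ...]. A call has 1 to 10 rows; each row shifts and turns the commanded pose from where the row before left it, along the tool's axes as they then stand; what a row does not reach is not made up. A row lasts 1/8 s, in which the tool goes at most 62.5 mm and 10.7 degrees, less where a joint would pass 70% of its speed; a pose out of reach is approached as far as the arm can. A call is refused whole if a number of a shift passes 6.25 or a number of a turn 0.188, either way. A call with a gripper value outside its range is refused whole. The fingers move at their own pace and stop on an object; "newtons" is the grip in N (left out, the last holds). Time passes only in rows, so rows that do not move let the fingers close. It gives the time, the measured TCP pose, the force and the opening at its end, in the units of the state.
- get_obs(): the state, without advancing time (a new reading comes with each control period).
- grab_frame(name): name is "scene" or "top" or "wrist"; returns the picture (400x640x3 uint8, red, green, blue); there is no depth.
- get_calibration(name): a dict with "fx", "fy", "cx", "cy" (pixels), "origin" and "orientation" of the camera in the world. Camera axes: x right, y down, z forward; pixel columns grow to the right and rows downward; lengths in m; the calibration is good to about 2 mm. A picture is of the moment at which its call begins: read the wrist's pose just before it. get_calibration takes no time and is no camera call; for the wrist camera it gives the pose at the moment of the call.
- sign_off(): hands the job in, once; it reports no verdict.
The state is a dict: "time_s": time; "joint_pos": joint angles; "dq": joint speeds; "joint_torque": joint torques, N m; "ee_pos": TCP position; "tcp_rot": TCP orientation; "contact_force": force on the tool from outside, world axes, zero at the start; "ft_torque": the same for the moment, N m; "gripper_width": finger opening in m.
Only numpy, scipy, OpenCV 4.12 (cv2) and the standard library are available. Lean on these libraries where they do the work, as an engineer would, in place of code of your own. Each camera call takes 0.05 s, during which the arm holds its last target.

TASK

Turn the wooden box lid over like a page: tip it up on edge against the fence in the middle of the raised board, carry it over the fence and lower it gently, without letting it fall, onto the empty half of the board, so that its round boss faces up. It must lie flat and square, snug against the fence; then swing the wooden turn-button over its edge to keep it there. Leave the other things on the bench where they are.

Things in the scene. Friction and masses are not known exactly. Their poses are not given: they have to be found in the camera images.
- bed_middle (a point): Turning board, fixed to the bench: a bed 220 (x) by 240 mm (y), top 50 mm above the bench, nothing beyond its two y ends. A fence along x stands across its middle: 190 mm long, 20 mm wide (y -10 to +10), 22 mm high above the bed. The point: centre of the bed's top, under the fence. z up; the lid starts on the negative-y half, the positive-y half is empty and has the turn-button.
- lid_center (a point): Loose dark wooden lid, 0.17 to 0.33 kg: slab 120 (x) by 150 (y) by 14 mm with a round boss, 60 mm wide and 5 mm high, on the middle of its -z face. The point is at mid-height of the 19 mm: slab from z -4.5 to +9.5 mm, boss from -9.5 to -4.5 mm. At the start it rests on the boss, axes nearly along the board's; at the end its z points down.
- lid_edge (a point): Middle of the lid's +y edge face, 75 mm from its centre, half-way up the slab; axes as the lid's. At the start 3 to 20 mm from the fence; the opposite (-y) edge then overhangs the end of the bed by 40 to 60 mm, its underside 55 mm above the bench, so that a fingertip fits under it.
- lid: The same lid: same point and axes as lid_center.
- button (a joint): Angle of the wooden turn-button about its upright pivot (rad), anticlockwise seen from above. 0: the bar points along the board's +y, beside the lid's place; pi/2: along the board's -x, across the lid's edge. Range -0.4 to 1.75, starts at -0.3 to 0.2; light friction (under 1 N at the tip), stays where left.
- button_tip (a point): Middle of the end face of the turn-button's bar, 52 mm from the pivot axis. The bar is 22 mm wide, 18 mm thick, with a tail 12 mm past the pivot; its underside is 17 mm and its top 35 mm above the bed, so it passes 3 mm over the slab.
- button_pivot (a point): On the turn-button's pivot axis, half-way up the bar, at x = +90, y = +50 mm of bed_middle and 26 mm above the bed; axes as the board's.
- jar: Bystander: glass jar with a steel cap, 60 mm diameter, 75 mm high; origin under its centre.
- bangle: Bystander: turned wooden bangle, 84 mm diameter, 24 mm high; origin under its centre.
- offcut: Bystander: dark wood offcut, 60 x 90 x 45 mm high; origin under its centre.
- chisel: Bystander: wooden-handled hand tool 190 mm long, lying.
There are look-alikes about, which are no part of the job. What is shaped like the lid but red is not meant.

How it is judged:
By the outcome, as a careful person would: the job done as asked, in the order asked, and still so for the second after the job is handed in, with the robot touching nothing.
It also fails if it takes over 72 s, if anything falls off the work surface, if the arm or the gripper's body presses on something with over 40 N, if the wrist force passes 120 N, or if a joint passes its speed limit or range.

## Working session

There is one attempt and no reset: what is moved stays moved. The work goes in short steps, Python scripts to look and compute and a tool call to move; the robot and the scene stay as the last step left them, time stands still between calls to the robot, and variables do not carry over. Pictures are saved under pics/ and viewed, and the job is handed in when it is done.

Besides the shell and the picture viewer there is one more tool, called after ">>>" as name(argument=value, ...) on one line, values as JSON. move_arm: Moves the arm, as the interface text tells. Its arguments: {"type":"object","properties":{"rows":{"type":"array"},"newtons":{"type":"number"}},"required":["rows"]}

```bash
mkdir -p pics; python3 - <<'E'
from cell import *
import cv2
print(get_obs(), finger_overhang)
for n in("scene","top","wrist"):
    c=get_calibration(n); print(n,c)
    im=grab_frame(n); cv2.imwrite(f"pics/{n}0.png",im[:,:,::-1])
E
```

```text
{'time_s': 0.0, 'joint_pos': array([ 1.21602130e+00,  3.20297812e-01,  1.56572076e+00, -1.75908885e-05,
        1.25743985e+00, -2.00037775e-02]), 'dq': array([ 7.88782313e-04,  8.79770913e-04, -4.06683873e-04,  1.41981020e-03,
       -3.81225426e-05,  7.93939202e-04]), 'joint_torque': array([ 1.69656192e-03, -4.15509832e+01, -2.34162229e+01, -2.31452088e-05,
        8.27952783e-03,  3.76078816e-06]), 'ee_pos': array([0.18875592, 0.54262279, 0.24446267]), 'tcp_rot': array([ 1.66602332e-01,  9.86023728e-01, -9.18112253e-04, -1.65573317e-04]), 'contact_force': array([ 0.38147943, -0.3828537 ,  0.39772194]), 'ft_torque': array([-0.03789263, -0.0626632 , -0.04042883]), 'gripper_width': 0.08574785673079946} 0.014
scene {'fx': 395.46304943836645, 'fy': 395.46304943836645, 'cx': 315.4126694615619, 'cy': 191.64118120397183, 'origin': array([ 1.41307883, -0.02499652,  0.86802626]), 'orientation': array([ 0.64848926,  0.64047149, -0.29096207, -0.29085911])}
top {'fx': 422.1208515591478, 'fy': 422.1208515591478, 'cx': 318.2553420996754, 'cy': 199.6841822286792, 'origin': array([ 0.40895905, -0.01957327,  1.06985429]), 'orientation': array([-0.70538859,  0.70669028, -0.04287663,  0.03431311])}
wrist {'fx': 275.5610958100265, 'fy': 275.5610958100265, 'cx': 316.34649360645363, 'cy': 200.7191585919242, 'origin': array([0.11624784, 0.56800016, 0.37396737]), 'orientation': array([0.80583162, 0.57198617, 0.08777592, 0.12554924])}
```

View pics/scene0.png

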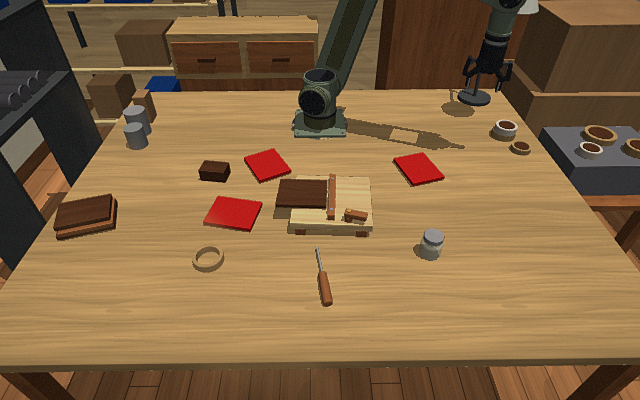

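View pics/top0.png

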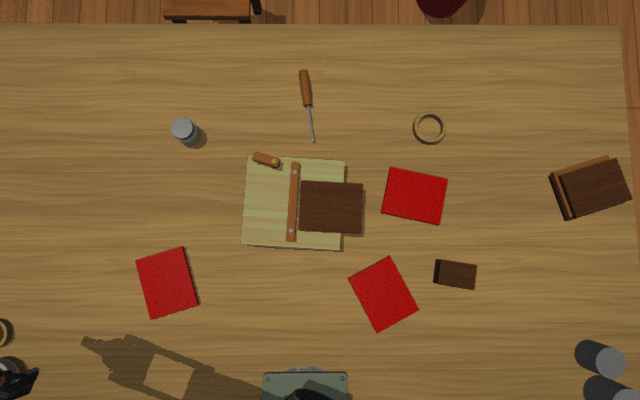

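View pics/wrist0.png

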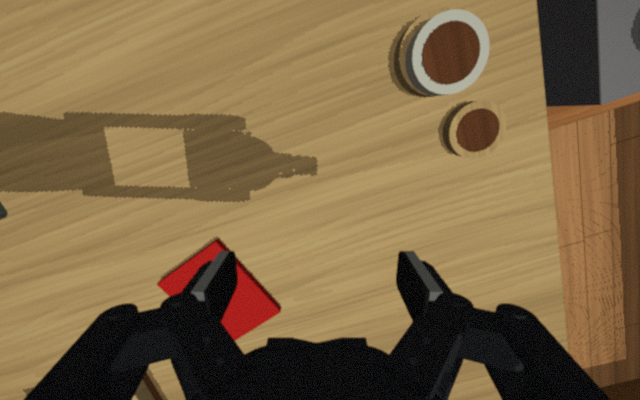

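Candidates (top view pixels): the dark slab on the board (331,207) is the lid. Look-alikes are three red slabs at (415,196), (384,293) and (167,283), a dark slab on a box (592,187), and the dark offcut (455,274). I'm choosing (331,207), and a close crop comes next.

```bash
cat > h.py <<'E'
import numpy as np, cv2
from scipy.spatial.transform import Rotation as R
from cell import *
def ray(c,p):
    d=np.array([(p[0]-c["cx"])/c["fx"],(p[1]-c["cy"])/c["fy"],1.]); return c["origin"],R.from_quat(c["orientation"]).as_matrix()@d
def onz(c,p,z):
    o,d=ray(c,p); return o+d*(z-o[2])/d[2]
def proj(c,P):
    q=R.from_quat(c["orientation"]).as_matrix().T@(np.array(P)-c["origin"]); return np.array([c["fx"]*q[0]/q[2]+c["cx"],c["fy"]*q[1]/q[2]+c["cy"]])
E
python3 - <<'E'
import cv2
im=cv2.imread("pics/top0.png")
c=im[140:260,230:375]; cv2.imwrite("pics/crop0.png",cv2.resize(c,None,fx=5,fy=5,interpolation=cv2.INTER_CUBIC)[:600])
E
```

```text
(no output)
```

View pics/crop0.png

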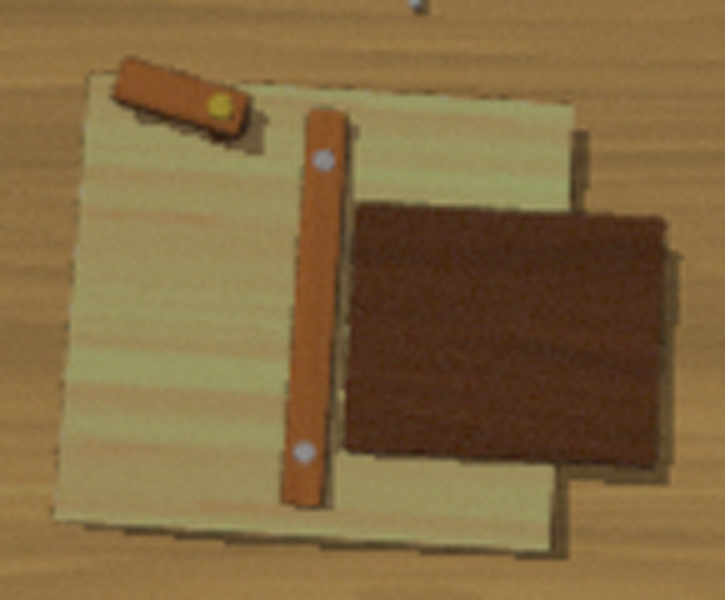

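The crop confirms it: the dark lid lies right of the orange fence, its -y edge overhangs the bed, and the button is at upper left. Next I measure the poses.

```bash
cat > m.py <<'E'
from h import *
im=cv2.imread("pics/top0.png"); c=get_calibration("top")
hsv=cv2.cvtColor(im,cv2.COLOR_BGR2HSV)
roi=np.zeros(im.shape[:2],np.uint8); roi[145:258,235:372]=1
print(hsv[207,331],hsv[207,293],hsv[210,260],hsv[158,262])
def big(m,z,n):
    cs,_=cv2.findContours(m*roi,cv2.RETR_EXTERNAL,cv2.CHAIN_APPROX_NONE)
    for k in sorted(cs,key=cv2.contourArea)[::-1][:n]:
        pts=np.array([onz(c,p[0],z)[:2] for p in k])
        r=cv2.minAreaRect((pts*1000).astype(np.float32)); print(z,r)
H,S,V=cv2.split(hsv)
dark=((V<95)&(S>130)).astype(np.uint8); big(dark,.069,1)
org=((H<14)&(V>100)&(S>140)).astype(np.uint8); big(org,.072,2); big(org,.085,2)
E
python3 m.py
```

```text
[ 15 184  75] [ 14 182 125] [ 25  98 153] [ 14 193 135]
0.069 ((496.5519104003906, -63.05805206298828), (155.0577850341797, 131.75816345214844), 88.09521484375)
0.072 ((514.8671264648438, 29.172534942626953), (18.078968048095703, 184.2432098388672), 86.23125457763672)
0.072 ((619.39404296875, 102.451904296875), (43.749053955078125, 18.026317596435547), 73.83783721923828)
0.085 ((513.4873046875, 28.53748321533203), (17.84343910217285, 181.84295654296875), 86.23125457763672)
0.085 ((616.6525268554688, 100.8621826171875), (43.17910385131836, 17.791458129882812), 73.83789825439453)
```

```bash
cat > m2.py <<'E'
from h import *
c=get_calibration("top")
def q(pts,z):
    P=np.array([onz(c,((a-2)/5+230,(b-2)/5+140),z)[:2] for a,b in pts])*1000
    print(P.round(1).tolist(),"ctr",P.mean(0).round(1),"sides",[round(np.linalg.norm(P[i]-P[i-1]),1) for i in range(4)],
     "ang",[round(np.degrees(np.arctan2(*(P[i]-P[i-1])[::-1])),2) for i in range(4)])
q([(356,203),(665,217),(658,466),(345,452)],.069)
q([(309,110),(349,112),(322,506),(282,502)],.072)
q([(90,72),(573,103),(550,551),(55,518)],.05)
print(onz(c,((220-2)/5+230,(104-2)/5+140),.085),onz(c,((118-2)/5+230,(78-2)/5+140),.085))
E
python3 m2.py
```

```text
[[565.7, 9.9], [558.8, -138.3], [439.7, -133.4], [446.6, 14.8]] ctr [502.7 -61.7] sides [np.float64(119.2), np.float64(148.4), np.float64(119.2), np.float64(148.3)] ang [np.float64(-2.39), np.float64(-92.66), np.float64(177.6), np.float64(87.33)]
[[610.4, 32.4], [609.4, 13.2], [421.2, 25.5], [423.1, 44.3]] ctr [516.   28.8] sides [np.float64(187.7), np.float64(19.2), np.float64(188.6), np.float64(18.9)] ang [np.float64(-3.62), np.float64(-92.91), np.float64(176.28), np.float64(84.18)]
[[633.8, 141.1], [618.3, -96.1], [399.7, -83.0], [416.0, 154.4]] ctr [517.   29.1] sides [np.float64(218.2), np.float64(237.7), np.float64(219.0), np.float64(238.0)] ang [np.float64(-3.5), np.float64(-93.73), np.float64(176.58), np.float64(86.06)]
[0.61067072 0.07388187 0.085     ] [0.62319984 0.1222894  0.085     ]
```

```bash
cat > g.py <<'E'
# usage: g.py bx by z(mm) toolY-angle-rel-board(deg)
import sys
from h import *
YAW=np.radians(-3.6); C=np.array([.5165,.029])
A=np.array([[np.cos(YAW),-np.sin(YAW)],[np.sin(YAW),np.cos(YAW)]])
s=get_obs(); Rm=R.from_quat(s["tcp_rot"]).as_matrix()
b=A.T@(s["ee_pos"][:2]-C)*1000; ty=A.T@Rm[:2,1]
ang=np.degrees(np.arctan2(ty[1],ty[0]))
print("t%.2f board(mm) bx%.1f by%.1f z%.1f toolY %.2fdeg tilt%.4f F(board) %s w%.1fmm"%(s["time_s"],*b,s["ee_pos"][2]*1000,ang,Rm[2,2],np.append(A.T@s["contact_force"][:2],s["contact_force"][2]).round(1),s["gripper_width"]*1000), "q",s["joint_pos"].round(2),"T",(A.T@s["ft_torque"][:2]).round(2))
if len(sys.argv)>1:
    t=list(map(float,sys.argv[1:5]))
    w=np.append(C+A@np.array(t[:2])/1000,t[2]/1000)-s["ee_pos"]
    d=(ang-t[3]+180)%360-180
    print("now-axes shift cm",(Rm.T@w*100).round(2),"turn",round(np.radians(d),3))
    a=YAW+np.radians(t[3]); T=np.array([[np.sin(a),np.cos(a),0],[-np.cos(a),np.sin(a),0],[0,0,-1]])
    print("after-turn-axes shift cm",(T.T@w*100).round(2))
E
python3 g.py -8 -195 200 0
```

```text
t0.15 board(mm) bx-359.3 by492.2 z244.7 toolY 74.42deg tilt-1.0000 F(board) [-0.4  0.1  0.8] w85.2mm q [ 1.22  0.32  1.57 -0.    1.26 -0.02] T [ 0.02 -0.01]
now-axes shift cm [-52.3  -56.75   4.54] turn 1.299
after-turn-axes shift cm [68.72 35.13  4.47]
```

>>> move_arm(rows=[[6,[0,0,0],0.185],[6,[0,0,0],0.185],[6,[0,0,0],0.185],[6,[0,0,0],0.185],[6,[0,0,0],0.185],[6,[0,0,0],0.185],[6,[0,0,0],0.185]])

```text
time_s: 1.02
ee_pos: [0.1889, 0.5429, 0.245]
tcp_rot: [0.73, 0.684, -0.0, 0.0]
contact_force: [-0.6, -0.3, 0.1]
gripper_width: 0.0602
```

```bash
python3 g.py -8 -195 200 0
```

```text
t1.02 board(mm) bx-359.3 by492.3 z245.0 toolY -0.13deg tilt-1.0000 F(board) [-0.6 -0.4  0.1] w60.2mm q [1.22 0.32 1.57 0.   1.26 1.28] T [-0.04  0.  ]
now-axes shift cm [-68.65  35.28   4.54] turn -0.002
after-turn-axes shift cm [68.73 35.13  4.5 ]
```

```bash
sed -i 's/\[np.sin(a),np.cos(a),0\],\[-np.cos(a),np.sin(a),0\]/[-np.sin(a),np.cos(a),0],[np.cos(a),np.sin(a),0]/' g.py
```

>>> move_arm(rows=[[6,[-5,2.7,0],0],[6,[-5,2.7,0],0],[6,[-5,2.7,0],0],[6,[-5,2.7,0],0],[6,[-5,2.7,0],0],[6,[-5,2.7,0],0],[6,[-5,2.7,0],0],[6,[-5,2.7,0],0],[6,[-5,2.7,0],0],[6,[-5,2.7,0],0]])

```text
time_s: 2.28
ee_pos: [0.4294, 0.0262, 0.2453]
tcp_rot: [0.728, 0.686, 0.0, 0.0]
contact_force: [1.5, 0.6, -0.1]
gripper_width: 0.0598
```

```bash
python3 g.py -8 -195 120 0
```

```text
t2.27 board(mm) bx-86.8 by-8.2 z245.3 toolY 0.21deg tilt-1.0000 F(board) [ 1.5  0.7 -0.1] w59.8mm q [0.03 0.09 1.87 0.   1.19 0.09] T [ 0.02 -0.05]
now-axes shift cm [-18.71   7.8   12.53] turn 0.004
after-turn-axes shift cm [-18.68   7.88  12.53]
```

>>> move_arm(rows=[[6,[-4.7,2,0],0],[6,[-4.7,2,0],0],[6,[-4.7,2,0],0],[6,[-4.7,2,3],0],[6,[0,0,4],0],[6,[0,0,4],0],[6,[0,0,0],0]])

```text
time_s: 3.15
ee_pos: [0.4955, -0.1637, 0.1326]
tcp_rot: [0.728, 0.686, -0.002, -0.003]
contact_force: [-0.7, -0.4, -0.0]
gripper_width: 0.0604
```

```bash
python3 g.py -8 -195 50 0; python3 -c "
from h import *
cv2.imwrite('pics/w1.png',grab_frame('wrist')[:,:,::-1])"
```

```text
t3.15 board(mm) bx-8.8 by-193.7 z132.6 toolY 0.20deg tilt-1.0000 F(board) [-0.7 -0.5 -0. ] w60.4mm q [-0.34  0.34  1.84  0.    0.96 -0.28] T [0.05 0.01]
now-axes shift cm [-0.15  0.14  8.25] turn 0.003
after-turn-axes shift cm [-0.13  0.08  8.26]
```

View pics/w1.png

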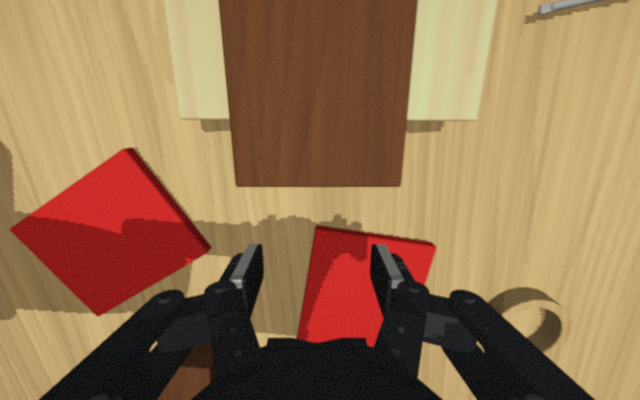

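The wrist view shows the lid's -y edge at row 186, columns 236–402, centred between the open fingers. The red slab lies lower, on the bench. I'll descend, then push.

>>> move_arm(rows=[[6,[0,0,3],0],[6,[0,0,3],0],[6,[0,0,2.2],0],[6,[0.5,0,0],0],[6,[0.5,0,0],0],[6,[0.4,0,0],0],[6,[0.3,0,0],0]])

```text
time_s: 4.08
ee_pos: [0.4994, -0.1474, 0.0543]
tcp_rot: [0.727, 0.686, 0.0, 0.001]
contact_force: [0.0, -1.6, 1.5]
gripper_width: 0.0598
```

```bash
python3 g.py
```

```text
t4.08 board(mm) bx-5.9 by-177.2 z54.3 toolY 0.26deg tilt-1.0000 F(board) [ 0.1 -1.6  1.5] w59.8mm q [-0.31  0.44  1.94 -0.    0.76 -0.25] T [-0.47  0.04]
```

>>> move_arm(rows=[[6,[0.3,0,0],0],[6,[0.2,0,0],0],[6,[0.2,0,0],0],[6,[0,0,0],0]])

```text
time_s: 4.58
ee_pos: [0.4996, -0.1421, 0.0537]
tcp_rot: [0.727, 0.686, -0.001, 0.002]
contact_force: [-1.3, -10.2, 3.4]
gripper_width: 0.0602
```

```bash
python3 g.py
```

```text
t4.58 board(mm) bx-6.1 by-171.8 z53.7 toolY 0.26deg tilt-1.0000 F(board) [ -0.6 -10.3   3.4] w60.2mm q [-0.3   0.43  1.95 -0.    0.76 -0.24] T [-1.39  0.13]
```

>>> move_arm(rows=[[6,[0.1,0,-0.2],0],[6,[0,0,-0.3],0],[6,[0,0,-0.3],0],[6,[0,0,0],0]])

```text
time_s: 5.08
ee_pos: [0.499, -0.142, 0.0612]
tcp_rot: [0.728, 0.686, -0.001, 0.001]
contact_force: [-1.7, -14.1, -1.4]
gripper_width: 0.06
```

```bash
python3 g.py; python3 -c "
from h import *
cv2.imwrite('pics/s2.png',cv2.resize(grab_frame('scene')[130:260,240:420,::-1],None,fx=4,fy=4))"
```

```text
t5.08 board(mm) bx-6.7 by-171.7 z61.2 toolY 0.24deg tilt-1.0000 F(board) [ -0.8 -14.1  -1.4] w60.0mm q [-0.3   0.42  1.94 -0.01  0.78 -0.23] T [-2.18  0.15]
```

View pics/s2.png

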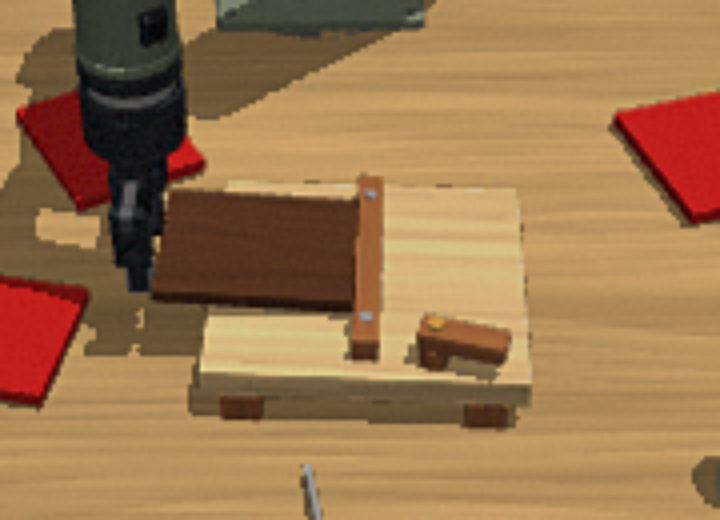

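>>> move_arm(rows=[[6,[0,0,-0.4],0],[6,[0,0,-0.4],0],[6,[0,0,-0.4],0],[6,[0,0,0],0]])

```text
time_s: 5.62
ee_pos: [0.499, -0.1419, 0.0733]
tcp_rot: [0.727, 0.686, -0.001, 0.001]
contact_force: [-1.1, -12.5, -0.3]
gripper_width: 0.0601
```

```bash
python3 g.py; python3 -c "
from h import *
cv2.imwrite('pics/s3.png',cv2.resize(grab_frame('scene')[130:260,240:420,::-1],None,fx=4,fy=4))"
```

```text
t5.62 board(mm) bx-6.7 by-171.7 z73.3 toolY 0.27deg tilt-1.0000 F(board) [ -0.3 -12.5  -0.3] w60.1mm q [-0.3   0.41  1.93 -0.01  0.81 -0.23] T [-2.06  0.15]
```

View pics/s3.png

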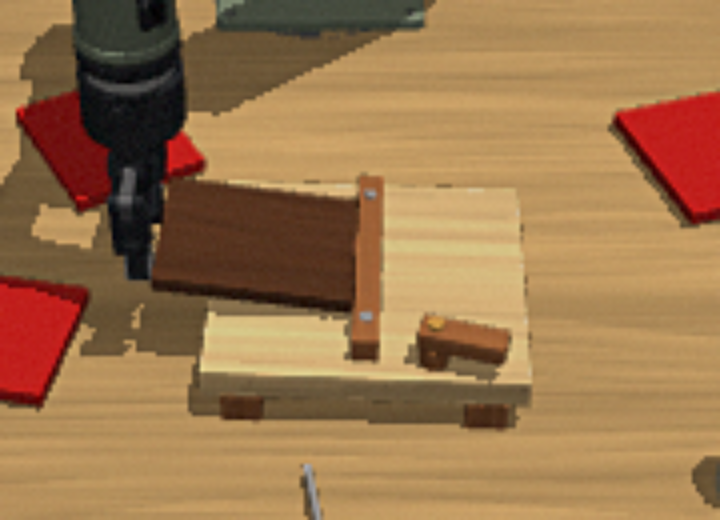

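```bash
python3 -c "
import numpy as np
for t in [9.4,15,20,25,30,35,40,45,50,55,60,65,70,75,80,85,90]:
    r=np.radians(t); print(t,'z',round(73.3+150*np.sin(r)-24.6,1),'by',round(-171.7+ (-10-14*np.sin(r)-150*np.cos(r)+160.27),1))"
```

```text
9.4 z 73.2 by -171.7
15 z 87.5 by -169.9
20 z 100.0 by -167.2
25 z 112.1 by -163.3
30 z 123.7 by -158.3
35 z 134.7 by -152.3
40 z 145.1 by -145.3
45 z 154.8 by -137.4
50 z 163.6 by -128.6
55 z 171.6 by -118.9
60 z 178.6 by -108.6
65 z 184.6 by -97.5
70 z 189.7 by -85.9
75 z 193.6 by -73.8
80 z 196.4 by -61.3
85 z 198.1 by -48.5
90 z 198.7 by -35.4
```

>>> move_arm(rows=[[6,[0.1,0,-0.7],0],[6,[0.1,0,-0.7],0],[6,[0.13,0,-0.63],0],[6,[0.14,0,-0.62],0],[6,[0.2,0,-0.6],0],[6,[0.2,0,-0.6],0],[6,[0,0,0],0]])

```text
time_s: 6.55
ee_pos: [0.4995, -0.135, 0.1128]
tcp_rot: [0.727, 0.687, -0.003, 0.003]
contact_force: [-4.1, -19.5, 4.2]
gripper_width: 0.0598
```

```bash
python3 g.py; python3 -c "
from h import *
cv2.imwrite('pics/s4.png',cv2.resize(grab_frame('scene')[130:260,240:420,::-1],None,fx=4,fy=4))"
```

```text
t6.55 board(mm) bx-6.6 by-164.7 z112.8 toolY 0.37deg tilt-1.0000 F(board) [ -2.9 -19.7   4.2] w59.8mm q [-0.28  0.35  1.89 -0.01  0.9  -0.22] T [-2.91  0.51]
```

View pics/s4.png

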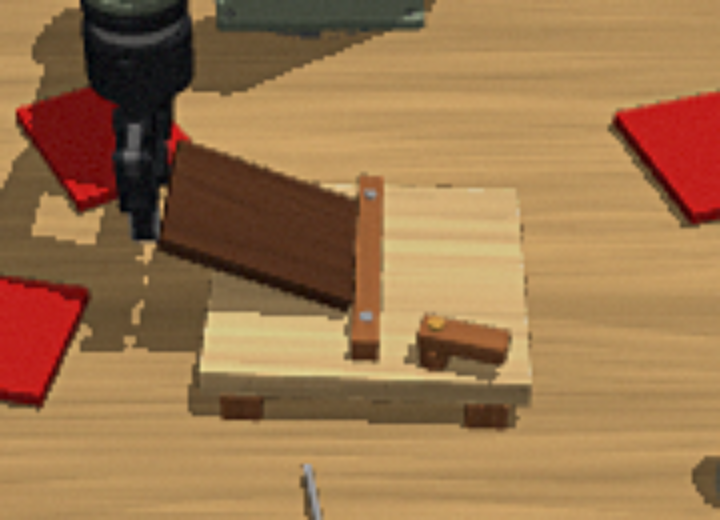

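>>> move_arm(rows=[[6,[0.1,0,-0.65],0],[6,[0.2,0,-0.6],0],[6,[0.28,0,-0.55],0],[6,[0.3,0,-0.55],0],[6,[0.34,0,-0.52],0],[6,[0.35,0,-0.52],0],[6,[0,0,0],0]])

```text
time_s: 7.48
ee_pos: [0.5011, -0.1168, 0.1467]
tcp_rot: [0.727, 0.686, -0.001, 0.002]
contact_force: [-1.8, -9.2, 4.3]
gripper_width: 0.0603
```

```bash
python3 g.py
```

```text
t7.47 board(mm) bx-6.2 by-146.5 z146.7 toolY 0.28deg tilt-1.0000 F(board) [-1.3 -9.3  4.3] w60.3mm q [-0.25  0.31  1.85 -0.    0.98 -0.19] T [-1.41  0.07]
```

>>> move_arm(rows=[[6,[0.4,0,-0.5],0],[6,[0.4,0,-0.47],0],[6,[0.43,0,-0.45],0],[6,[0.45,0,-0.43],0],[6,[0.48,0,-0.4],0],[6,[0.5,0,-0.37],0],[6,[0.5,0,-0.35],0],[6,[0.52,0,-0.33],0],[6,[0,0,0],0]])

```text
time_s: 8.6
ee_pos: [0.5026, -0.0776, 0.1785]
tcp_rot: [0.727, 0.686, -0.0, -0.001]
contact_force: [-0.3, 0.0, 1.3]
gripper_width: 0.06
```

```bash
python3 g.py; python3 -c "
from h import *
cv2.imwrite('pics/s5.png',cv2.resize(grab_frame('scene')[110:240,240:420,::-1],None,fx=4,fy=4))"
```

```text
t8.60 board(mm) bx-7.2 by-107.2 z178.5 toolY 0.26deg tilt-1.0000 F(board) [-0.3  0.   1.3] w60.0mm q [-0.18  0.27  1.82  0.    1.06 -0.12] T [-0.22 -0.12]
```

View pics/s5.png

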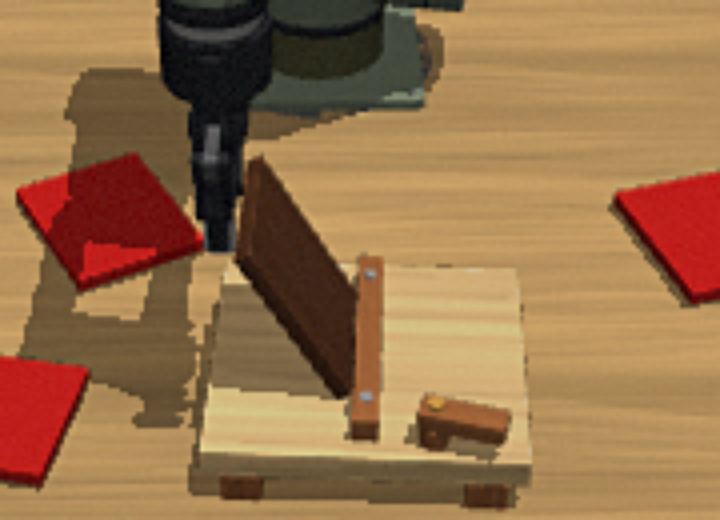

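>>> move_arm(rows=[[6,[0.55,0,-0.3],0],[6,[0.55,0,-0.28],0],[6,[0.57,0,-0.26],0],[6,[0.58,0,-0.24],0],[6,[0.6,0,-0.2],0],[6,[0.6,0,-0.18],0],[6,[0.6,0,-0.15],0],[6,[0,0,0],0]])

```text
time_s: 9.65
ee_pos: [0.5053, -0.0374, 0.1949]
tcp_rot: [0.727, 0.686, 0.0, 0.0]
contact_force: [0.5, 0.1, 0.1]
gripper_width: 0.06
```

```bash
python3 g.py
```

```text
t9.65 board(mm) bx-7.0 by-67.0 z194.9 toolY 0.26deg tilt-1.0000 F(board) [0.5 0.2 0.1] w60.0mm q [-0.1   0.25  1.8   0.    1.09 -0.04] T [0.   0.03]
```

>>> move_arm(rows=[[6,[0.5,0,-0.15],0],[6,[0.5,0,-0.1],0],[6,[0.4,0,-0.05],0],[6,[0.3,0,-0.03],0],[6,[0.3,0,0],0],[6,[0.3,0,0],0],[6,[0.3,0,0],0],[6,[0.2,0,0],0],[6,[0,0,0],0]])

```text
time_s: 10.78
ee_pos: [0.5069, -0.0098, 0.1981]
tcp_rot: [0.728, 0.686, -0.0, -0.0]
contact_force: [0.9, -0.3, -0.1]
gripper_width: 0.0599
```

```bash
python3 g.py; python3 -c "
from h import *
cv2.imwrite('pics/s6.png',cv2.resize(grab_frame('scene')[110:240,240:420,::-1],None,fx=4,fy=4))"
```

```text
t10.78 board(mm) bx-7.2 by-39.3 z198.1 toolY 0.23deg tilt-1.0000 F(board) [ 1.  -0.3 -0.1] w59.9mm q [-0.04  0.25  1.79  0.    1.1   0.02] T [0.02 0.03]
```

View pics/s6.png

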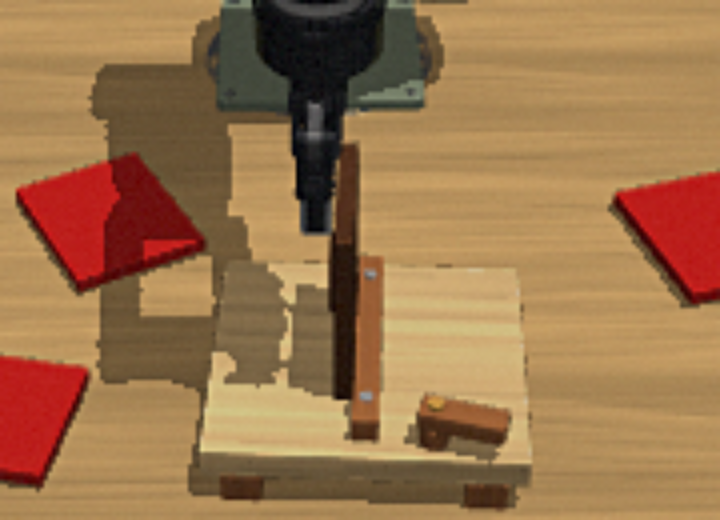

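>>> move_arm(rows=[[6,[-1.5,0,0],0],[6,[-1.5,0,-2],0],[8.5,[0,0,-4],0],[8.5,[0,0,-2],-0.18],[8.5,[0,0,0],-0.18],[8.5,[0,0,0],-0.18],[8.5,[0,0,0],-0.18],[8.5,[0,0,0],-0.18],[8.5,[0,0,0],-0.18]])

```text
time_s: 11.95
ee_pos: [0.5049, -0.041, 0.2781]
tcp_rot: [0.269, 0.963, -0.0, 0.0]
contact_force: [0.5, 0.2, 0.0]
gripper_width: 0.0847
```

>>> move_arm(rows=[[8.5,[0,0,0],-0.18],[8.5,[0,0,0],-0.18],[8.5,[0,0,0],-0.13],[8.5,[0,0,0],0]])

```text
time_s: 12.45
ee_pos: [0.505, -0.0407, 0.2781]
tcp_rot: [0.031, 1.0, -0.0, -0.0]
contact_force: [0.1, 0.8, -0.1]
gripper_width: 0.0854
```

```bash
python3 g.py -8 -17 184 90; python3 - <<'E'
from h import *
im=grab_frame('top')[:,:,::-1]; cv2.imwrite('pics/t7.png',cv2.resize(im[140:260,230:375],None,fx=5,fy=5,interpolation=cv2.INTER_CUBIC))
E
```

```text
t12.45 board(mm) bx-7.1 by-70.3 z278.1 toolY 90.04deg tilt-1.0000 F(board) [ 0.   0.8 -0.1] w85.4mm q [-0.1   0.19  1.66 -0.    1.29 -1.61] T [-0.11 -0.01]
now-axes shift cm [0.08 5.33 9.41] turn 0.001
after-turn-axes shift cm [0.09 5.33 9.41]
```

View pics/t7.png

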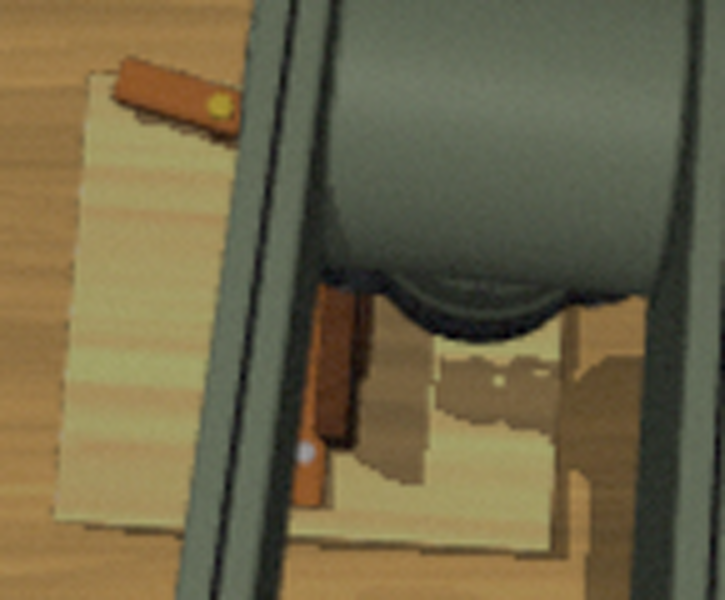

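```bash
python3 - <<'E'
from h import *
c=get_calibration("top");Y=np.radians(-3.6);A=np.array([[np.cos(Y),-np.sin(Y)],[np.sin(Y),np.cos(Y)]])
for a,b in((318,440),(352,440),(335,445),(355,300)):
    print((A.T@(onz(c,((a-2)/5+230,(b-2)/5+140),.2)[:2]-[.5165,.029])*1000).round(1))
E
```

```text
[-69.3 -11.9]
[-68.4 -25.9]
[-70.9 -19. ]
[-10.5 -23.4]
```

>>> move_arm(rows=[[8.5,[0,2.6,0],0],[8.5,[0,2.6,0],0],[8.5,[0,0,3],0],[8.5,[0,0,3],0],[8.5,[0,0,2],0],[8.5,[0,0,1.4],0],[8.5,[0,0,0],0]])

```text
time_s: 13.38
ee_pos: [0.5078, 0.0118, 0.1834]
tcp_rot: [0.03, 1.0, -0.0, -0.001]
contact_force: [-0.0, -0.2, 0.0]
gripper_width: 0.085
```

```bash
python3 g.py -8 -18 184 90; python3 - <<'E'
from h import *
cv2.imwrite('pics/s8.png',cv2.resize(grab_frame('scene')[110:240,240:420,::-1],None,fx=4,fy=4))
E
```

```text
t13.38 board(mm) bx-7.6 by-17.7 z183.4 toolY 90.12deg tilt-1.0000 F(board) [-0.  -0.2  0. ] w85.0mm q [ 0.    0.27  1.81  0.    1.07 -1.51] T [0.01 0.03]
now-axes shift cm [ 0.04 -0.03 -0.06] turn 0.002
after-turn-axes shift cm [ 0.04 -0.03 -0.06]
```

View pics/s8.png

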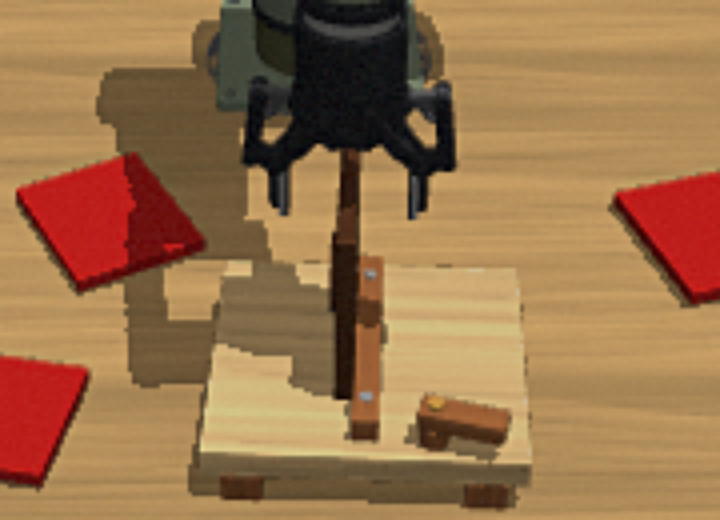

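The lid stands upright at columns 335–358, with the open fingers on either side. Now I close on it.

>>> move_arm(newtons=40, rows=[[3,[0,0,0],0],[2,[0,0,0],0],[1.8,[0,0,0],0],[1.0,[0,0,0],0],[1.0,[0,0,0],0],[1.0,[0,0,0],0],[1.0,[0,0,0],0]])

```text
time_s: 14.3
ee_pos: [0.5084, 0.0119, 0.1844]
tcp_rot: [0.03, 1.0, -0.0, 0.0]
contact_force: [-0.1, -1.4, 3.9]
gripper_width: 0.0136
```

```bash
python3 g.py
```

```text
t14.30 board(mm) bx-7.0 by-17.6 z184.4 toolY 90.18deg tilt-1.0000 F(board) [-0.  -1.4  3.9] w13.6mm q [ 0.    0.26  1.81 -0.    1.07 -1.51] T [-0.33  0.07]
```

>>> move_arm(rows=[[1.0,[0,0,-0.8],0],[1.0,[0,0,-1.0],0],[1.0,[0,0,-1.0],0],[1.0,[0,0,-0.9],0],[1.0,[0,0,0],0]])

```text
time_s: 14.92
ee_pos: [0.5088, 0.0122, 0.2221]
tcp_rot: [0.03, 1.0, 0.0, 0.001]
contact_force: [0.6, 0.4, -2.7]
gripper_width: 0.0137
```

```bash
python3 g.py; python3 - <<'E'
from h import *
cv2.imwrite('pics/s9.png',cv2.resize(grab_frame('scene')[110:240,240:420,::-1],None,fx=4,fy=4))
E
```

```text
t14.93 board(mm) bx-6.6 by-17.3 z222.1 toolY 90.18deg tilt-1.0000 F(board) [ 0.6  0.5 -2.7] w13.7mm q [ 0.    0.23  1.75  0.    1.16 -1.51] T [-0.01  0.01]
```

View pics/s9.png

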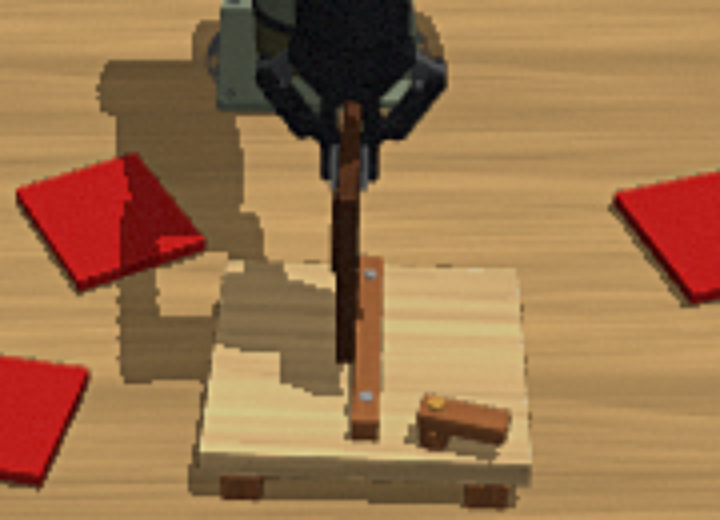

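>>> move_arm(rows=[[1.0,[-0.2,0.9,0],0],[1.0,[-0.2,1.0,0],0],[1.0,[-0.2,1.0,0],0],[1.0,[-0.1,0.9,0],0],[1.0,[0,0,0.9],0],[1.0,[0,0,0.9],0],[1.0,[0,0,0.9],0],[1.0,[0,0,0.6],0],[1.0,[0,0,0.2],0],[1.0,[0,0,0],0]])

```text
time_s: 16.23
ee_pos: [0.5176, 0.0495, 0.1861]
tcp_rot: [0.03, 1.0, 0.0, 0.0]
contact_force: [0.5, -0.7, -2.3]
gripper_width: 0.0136
```

```bash
python3 g.py; python3 - <<'E'
from h import *
cv2.imwrite('pics/s10.png',cv2.resize(grab_frame('scene')[110:240,240:420,::-1],None,fx=4,fy=4))
E
```

```text
t16.23 board(mm) bx-0.2 by20.5 z186.1 toolY 90.16deg tilt-1.0000 F(board) [ 0.5 -0.7 -2.3] w13.6mm q [ 0.07  0.28  1.78  0.    1.08 -1.44] T [0.09 0.02]
```

View pics/s10.png

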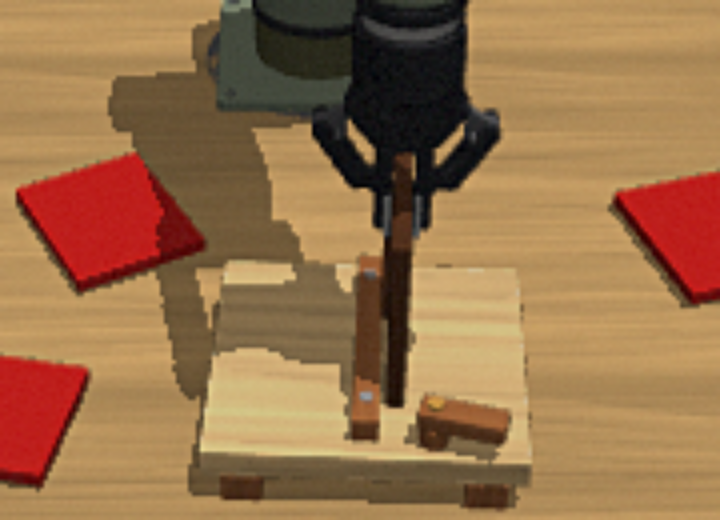

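>>> move_arm(rows=[[1.0,[0,0,0.1],0],[1.0,[0,0,0.1],0],[1.0,[0,0,0],0]])

```text
time_s: 16.65
ee_pos: [0.5176, 0.0496, 0.1844]
tcp_rot: [0.03, 1.0, 0.0, 0.0]
contact_force: [-0.5, -0.5, -0.6]
gripper_width: 0.0136
```

```bash
python3 g.py
```

```text
t16.65 board(mm) bx-0.1 by20.6 z184.4 toolY 90.18deg tilt-1.0000 F(board) [-0.5 -0.5 -0.6] w13.6mm q [ 0.07  0.28  1.78  0.    1.08 -1.44] T [-0.05  0.03]
```

>>> move_arm(newtons=20, rows=[[1.0,[0,0,0.1],0],[1.0,[0,0,0.05],0],[1.5,[0,0,0],0],[1.8,[0,0,0],0],[2.1,[0,0,0],0],[2.4,[0,0,0],0],[2.4,[0,0,0],0]])

```text
time_s: 17.52
ee_pos: [0.5175, 0.0495, 0.1825]
tcp_rot: [0.03, 1.0, 0.0, -0.0]
contact_force: [0.0, -0.3, -0.8]
gripper_width: 0.0239
```

```bash
python3 g.py; python3 - <<'E'
from h import *
cv2.imwrite('pics/s11.png',cv2.resize(grab_frame('scene')[110:240,240:420,::-1],None,fx=4,fy=4))
E
```

```text
t17.52 board(mm) bx-0.3 by20.6 z182.5 toolY 90.17deg tilt-1.0000 F(board) [ 0.  -0.3 -0.8] w23.9mm q [ 0.07  0.28  1.79  0.    1.07 -1.44] T [-0.01 -0.  ]
```

View pics/s11.png

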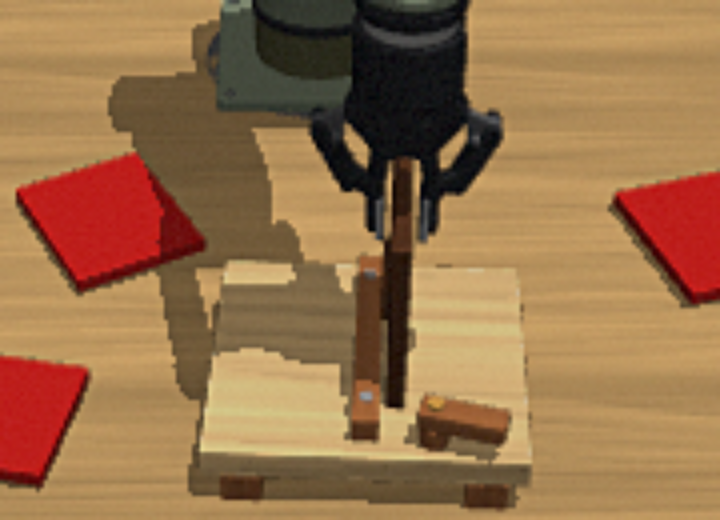

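>>> move_arm(rows=[[2.4,[0.6,0,-0.4],0],[2.4,[0.8,0,-0.4],0],[2.4,[1,0,0],0],[2.4,[1,0,0],0],[2.4,[1,0,0],0],[2.4,[0.8,0,0],0],[2.4,[0.4,0,0],0],[2.4,[0,0,0],0]])

```text
time_s: 18.58
ee_pos: [0.4615, 0.0529, 0.1907]
tcp_rot: [0.03, 1.0, 0.0, 0.0]
contact_force: [0.5, 0.9, 0.3]
gripper_width: 0.0243
```

```bash
python3 g.py; python3 - <<'E'
from h import *
cv2.imwrite('pics/s12.png',cv2.resize(grab_frame('scene')[110:240,240:420,::-1],None,fx=4,fy=4))
im=grab_frame('top')[:,:,::-1]; cv2.imwrite('pics/t12.png',cv2.resize(im[140:260,230:375],None,fx=5,fy=5,interpolation=cv2.INTER_CUBIC))
E
```

```text
t18.57 board(mm) bx-56.4 by20.4 z190.7 toolY 90.18deg tilt-1.0000 F(board) [0.4 0.9 0.3] w24.3mm q [ 0.09  0.19  1.89  0.    1.06 -1.42] T [0.03 0.04]
```

View pics/s12.png

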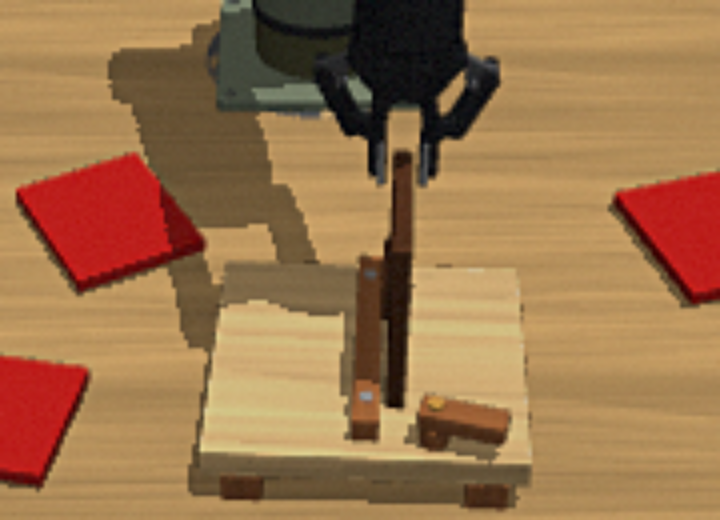

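View pics/t12.png

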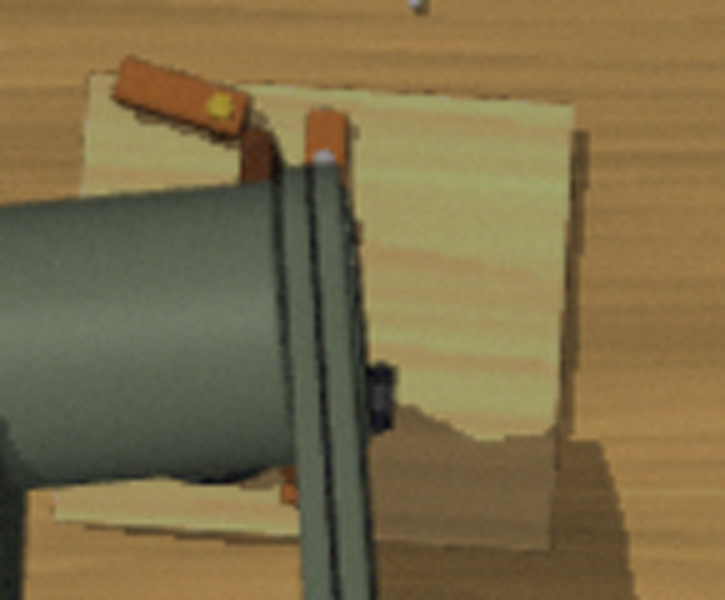

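>>> move_arm(rows=[[2.3,[0,0.4,0],0],[2.3,[0,0.3,0],0],[2.3,[0,0.3,0],0],[2.3,[0,0.3,0],0],[2.3,[0,0.3,0],0],[2.3,[0,0.3,0],0],[2.3,[0,0.3,0],0],[2.3,[0,0.2,0],0],[2.3,[0,0,0],0]])

```text
time_s: 19.8
ee_pos: [0.463, 0.077, 0.1906]
tcp_rot: [0.03, 1.0, 0.0, 0.0]
contact_force: [0.4, 0.2, 0.1]
gripper_width: 0.0228
```

```bash
python3 g.py; python3 - <<'E'
from h import *
cv2.imwrite('pics/s13.png',cv2.resize(grab_frame('scene')[110:240,240:420,::-1],None,fx=4,fy=4))
E
```

```text
t19.80 board(mm) bx-56.4 by44.5 z190.6 toolY 90.19deg tilt-1.0000 F(board) [0.3 0.2 0.1] w22.8mm q [ 0.14  0.2   1.88  0.    1.06 -1.37] T [0.05 0.01]
```

View pics/s13.png

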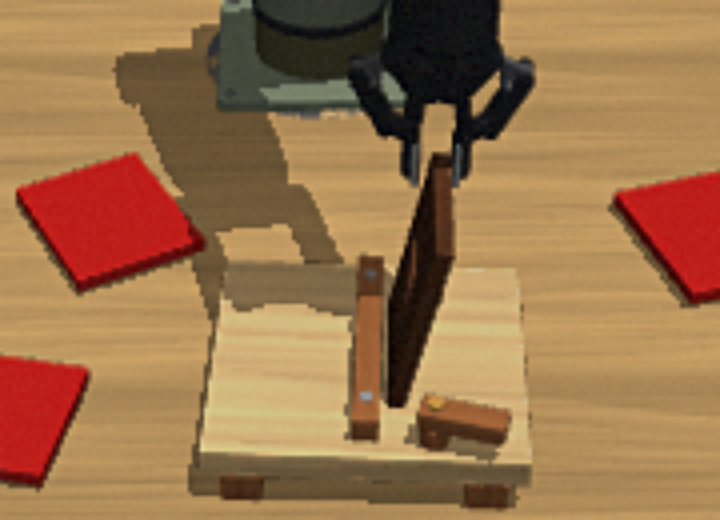

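>>> move_arm(rows=[[2.8,[0,-0.2,0.1],0],[3.3,[0,-0.25,0.1],0],[3.8,[0,-0.25,0.1],0],[4.3,[0,-0.25,0.1],0],[4.8,[0,-0.25,0.1],0],[5.3,[0,-0.25,0.1],0],[5.8,[0,-0.25,0.1],0],[6.0,[0,-0.1,0.1],0],[6.0,[0,0,0],0]])

```text
time_s: 20.98
ee_pos: [0.4619, 0.0588, 0.1825]
tcp_rot: [0.03, 1.0, 0.0, -0.0]
contact_force: [-0.4, -1.0, 0.2]
gripper_width: 0.0599
```

```bash
python3 g.py; python3 - <<'E'
from h import *
cv2.imwrite('pics/s14.png',cv2.resize(grab_frame('scene')[110:240,240:420,::-1],None,fx=4,fy=4))
E
```

```text
t20.98 board(mm) bx-56.4 by26.3 z182.5 toolY 90.17deg tilt-1.0000 F(board) [-0.3 -1.   0.2] w59.9mm q [ 0.1   0.2   1.9   0.    1.04 -1.41] T [0.05 0.  ]
```

View pics/s14.png

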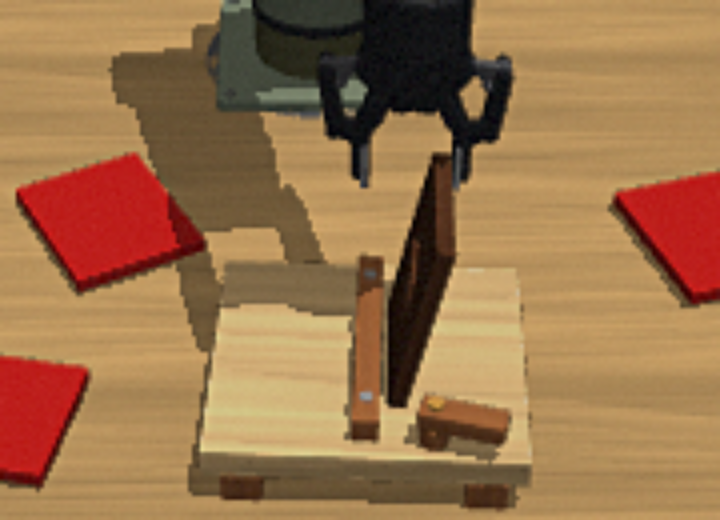

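```bash
cat > k.py <<'E'
from h import *
import sys
s=get_obs(); Y=np.radians(-3.6);A=np.array([[np.cos(Y),-np.sin(Y)],[np.sin(Y),np.cos(Y)]])
Rm=R.from_quat(s["tcp_rot"]).as_matrix(); K=s["ee_pos"]+Rm@np.array([-.011,s["gripper_width"]/2,0])
print("K board",(A.T@(K[:2]-[.5165,.029])*1000).round(1))
E
python3 k.py
```

```text
K board [-45.4  56.4]
```

>>> move_arm(rows=[[6,[0,0.4,0],0],[6,[0,0.4,0.1],0],[6,[0,0.4,0.1],0],[6,[0,0,0],0]])

```text
time_s: 21.52
ee_pos: [0.4627, 0.0713, 0.1805]
tcp_rot: [0.03, 1.0, 0.0, -0.0]
contact_force: [-0.5, 0.2, 0.7]
gripper_width: 0.0602
```

```bash
python3 k.py; python3 g.py
```

```text
K board [-45.5  68.9]
t21.52 board(mm) bx-56.4 by38.8 z180.5 toolY 90.21deg tilt-1.0000 F(board) [-0.6  0.2  0.7] w60.2mm q [ 0.13  0.21  1.9   0.    1.04 -1.38] T [0.02 0.02]
```

>>> move_arm(rows=[[6,[0.52,0.25,0],0.18],[6,[0,0,0],0]])

```text
time_s: 21.78
ee_pos: [0.4574, 0.0737, 0.1806]
tcp_rot: [0.118, 0.993, -0.0, -0.0]
contact_force: [1.1, 0.7, -0.5]
gripper_width: 0.06
```

```bash
python3 k.py; python3 g.py
```

```text
K board [-45.7  68.6]
t21.77 board(mm) bx-61.8 by40.9 z180.6 toolY 80.00deg tilt-1.0000 F(board) [ 1.1  0.7 -0.5] w60.0mm q [ 0.14  0.2   1.91 -0.    1.03 -1.2 ] T [-0.    0.03]
```

>>> move_arm(rows=[[6,[0.52,0.25,0],0.18],[6,[0.52,0.25,0],0.18],[6,[0.52,0.25,0],0.18],[6,[0,0,0],0]])

```text
time_s: 22.28
ee_pos: [0.4466, 0.0868, 0.1806]
tcp_rot: [0.378, 0.926, 0.0, 0.0]
contact_force: [0.4, 0.9, 0.1]
gripper_width: 0.0597
```

```bash
python3 k.py; python3 g.py;python3 - <<'E'
from h import *
cv2.imwrite('pics/s15.png',cv2.resize(grab_frame('scene')[110:240,240:420,::-1],None,fx=4,fy=4))
E
```

```text
K board [-45.5  68.7]
t22.27 board(mm) bx-73.4 by53.3 z180.6 toolY 49.21deg tilt-1.0000 F(board) [0.4 0.9 0.1] w59.7mm q [ 0.17  0.19  1.92 -0.    1.03 -0.63] T [0.04 0.04]
```

View pics/s15.png

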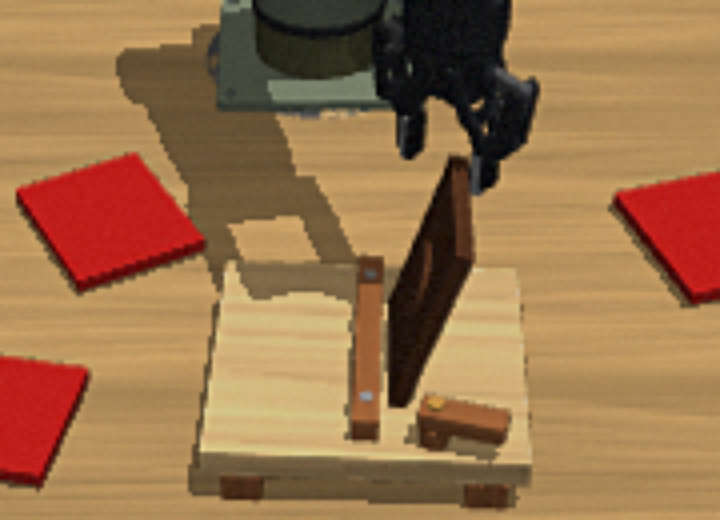

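>>> move_arm(rows=[[6,[0.52,0.25,0],0.18],[6,[0.52,0.25,0],0.18],[6,[0.52,0.25,0],0.18],[6,[0.52,0.25,0],0.18],[6,[0.4,0.18,0],0.136],[6,[0,0,0],0]])

```text
time_s: 23.08
ee_pos: [0.4467, 0.1134, 0.1806]
tcp_rot: [0.728, 0.686, 0.0, 0.0]
contact_force: [-0.7, -0.1, 0.8]
gripper_width: 0.0602
```

```bash
python3 k.py; python3 g.py;python3 - <<'E'
from h import *
cv2.imwrite('pics/s16.png',cv2.resize(grab_frame('scene')[110:240,240:420,::-1],None,fx=4,fy=4))
cv2.imwrite('pics/w16.png',grab_frame('wrist')[:,:,::-1])
E
```

```text
K board [-44.8  68.9]
t23.07 board(mm) bx-75.0 by79.8 z180.6 toolY 0.15deg tilt-1.0000 F(board) [-0.7 -0.1  0.8] w60.2mm q [ 0.22  0.2   1.91 -0.    1.03  0.28] T [ 0.07 -0.  ]
```

View pics/s16.png

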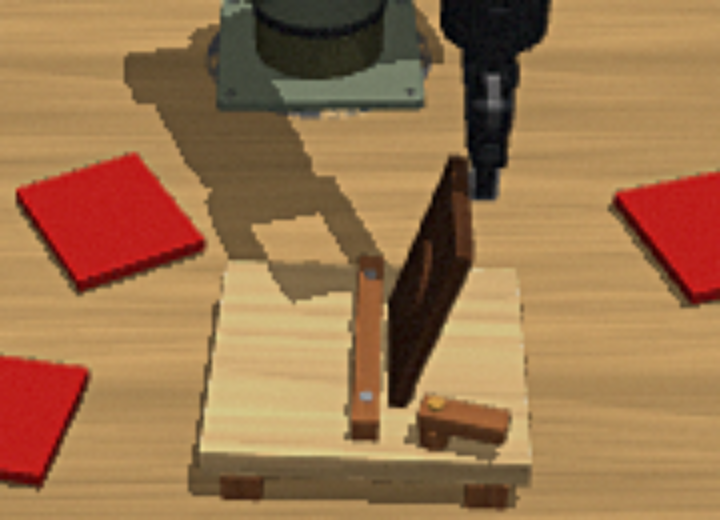

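View pics/w16.png

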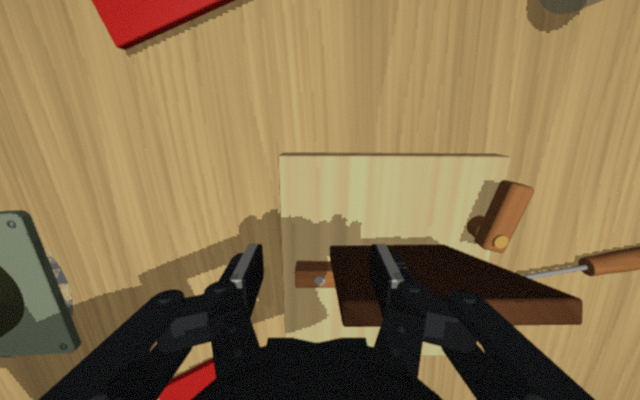

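>>> move_arm(rows=[[6,[0,0.7,0],0],[6,[0,0.8,0],0],[6,[0,0.8,0],0],[6,[0,0.8,0],0],[6,[0,0.8,0],0],[6,[0,0,0],0]])

```text
time_s: 23.92
ee_pos: [0.486, 0.1109, 0.1805]
tcp_rot: [0.73, 0.684, 0.0, 0.0]
contact_force: [0.6, 0.1, -0.5]
gripper_width: 0.06
```

```bash
python3 k.py; python3 g.py;python3 - <<'E'
from h import *
cv2.imwrite('pics/s17.png',cv2.resize(grab_frame('scene')[110:240,240:420,::-1],None,fx=4,fy=4))
for p in [15.9]: pass
for th in range(74,-1,-4):
    r=np.radians(th); print(th, "B", round(10+14*np.sin(r)+150*np.cos(r),1), round(150*np.sin(r),1))
E
```

```text
K board [-5.5 68.7]
t23.93 board(mm) bx-35.5 by79.8 z180.5 toolY -0.13deg tilt-1.0000 F(board) [ 0.6  0.1 -0.5] w60.0mm q [0.2  0.25 1.84 0.   1.05 0.27] T [-0.01 -0.03]
74 B 64.8 144.2
70 B 74.5 141.0
66 B 83.8 137.0
62 B 92.8 132.4
58 B 101.4 127.2
54 B 109.5 121.4
50 B 117.1 114.9
46 B 124.3 107.9
42 B 130.8 100.4
38 B 136.8 92.3
34 B 142.2 83.9
30 B 146.9 75.0
26 B 151.0 65.8
22 B 154.3 56.2
18 B 157.0 46.4
14 B 158.9 36.3
10 B 160.2 26.0
6 B 160.6 15.7
2 B 160.4 5.2
```

View pics/s17.png

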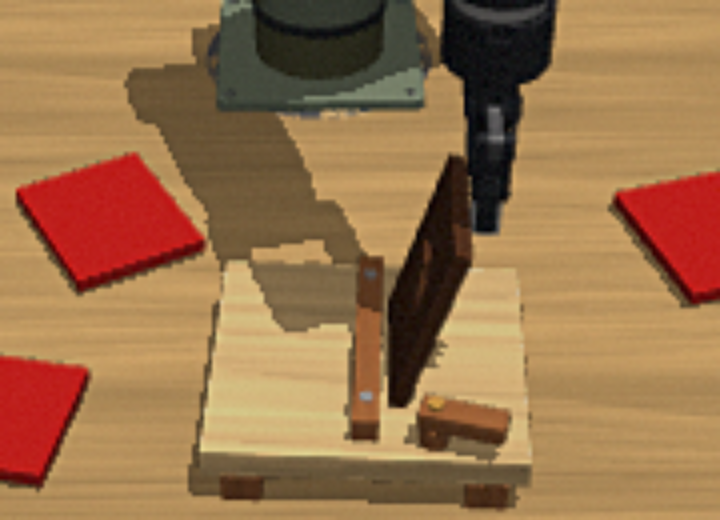

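>>> move_arm(rows=[[6,[0.4,0,0.15],0],[6,[0.45,0,0.17],0],[6,[0.45,0,0.2],0],[6,[0.45,0,0.2],0],[6,[0.45,0,0.23],0],[6,[0.45,0,0.23],0],[6,[0.43,0,0.26],0],[6,[0.43,0,0.26],0],[6,[0,0,0],0]])

```text
time_s: 25.1
ee_pos: [0.4876, 0.1462, 0.1634]
tcp_rot: [0.73, 0.684, -0.0, -0.0]
contact_force: [-0.1, 1.3, 0.7]
gripper_width: 0.0599
```

```bash
python3 g.py;python3 - <<'E'
from h import *
cv2.imwrite('pics/s18.png',cv2.resize(grab_frame('scene')[110:240,240:420,::-1],None,fx=4,fy=4))
E
```

```text
t25.10 board(mm) bx-36.2 by115.2 z163.4 toolY -0.10deg tilt-1.0000 F(board) [-0.2  1.3  0.7] w59.9mm q [0.27 0.29 1.84 0.   1.02 0.33] T [0.12 0.  ]
```

View pics/s18.png

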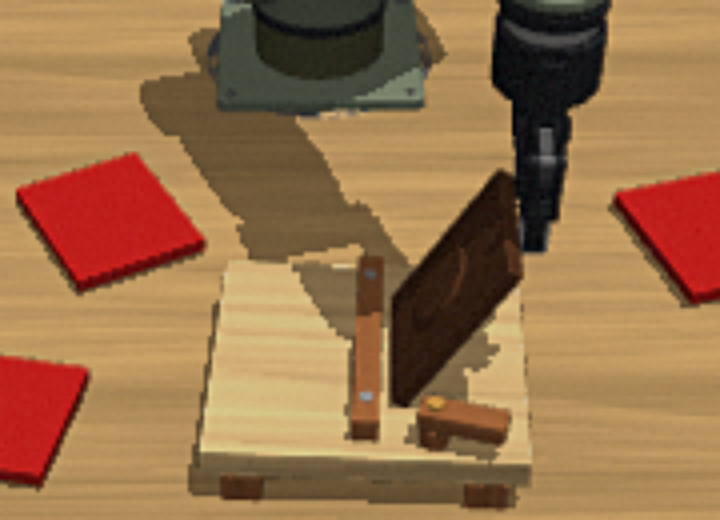

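>>> move_arm(rows=[[6,[0.38,0,0.28],0],[6,[0.36,0,0.3],0],[6,[0.34,0,0.33],0],[6,[0.33,0,0.36],0],[6,[0.31,0,0.38],0],[6,[0.3,0,0.4],0],[6,[0,0,0],0]])

```text
time_s: 26.02
ee_pos: [0.4891, 0.1665, 0.143]
tcp_rot: [0.73, 0.684, 0.0, -0.0]
contact_force: [0.7, 2.4, 1.8]
gripper_width: 0.0595
```

```bash
python3 g.py;python3 - <<'E'
from h import *
cv2.imwrite('pics/s19.png',cv2.resize(grab_frame('scene')[110:240,240:420,::-1],None,fx=4,fy=4))
E
```

```text
t26.02 board(mm) bx-36.0 by135.5 z143.0 toolY -0.10deg tilt-1.0000 F(board) [0.5 2.4 1.8] w59.5mm q [0.31 0.32 1.85 0.   0.97 0.37] T [ 0.37 -0.11]
```

View pics/s19.png

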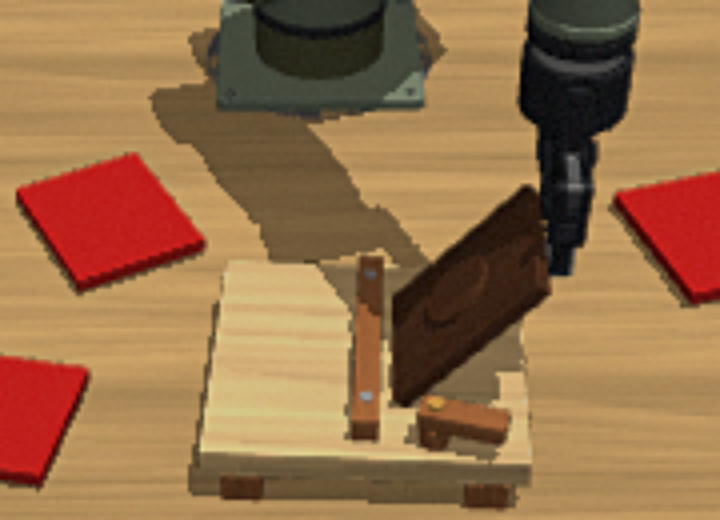

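>>> move_arm(rows=[[6,[0.3,0,0.15],0],[6,[0.3,0,0.15],0],[6,[0.3,0,0.2],0],[6,[0.28,0,0.25],0],[6,[0.28,0,0.25],0],[6,[0,0,0],0]])

```text
time_s: 26.82
ee_pos: [0.4897, 0.1808, 0.1328]
tcp_rot: [0.73, 0.684, -0.0, -0.0]
contact_force: [0.4, -1.1, -0.2]
gripper_width: 0.0598
```

```bash
python3 g.py;python3 - <<'E'
from h import *
cv2.imwrite('pics/s20.png',cv2.resize(grab_frame('scene')[110:240,240:420,::-1],None,fx=4,fy=4))
E
```

```text
t26.82 board(mm) bx-36.3 by149.8 z132.8 toolY -0.11deg tilt-1.0000 F(board) [ 0.4 -1.1 -0.2] w59.8mm q [0.33 0.34 1.85 0.   0.96 0.4 ] T [0.11 0.  ]
```

View pics/s20.png

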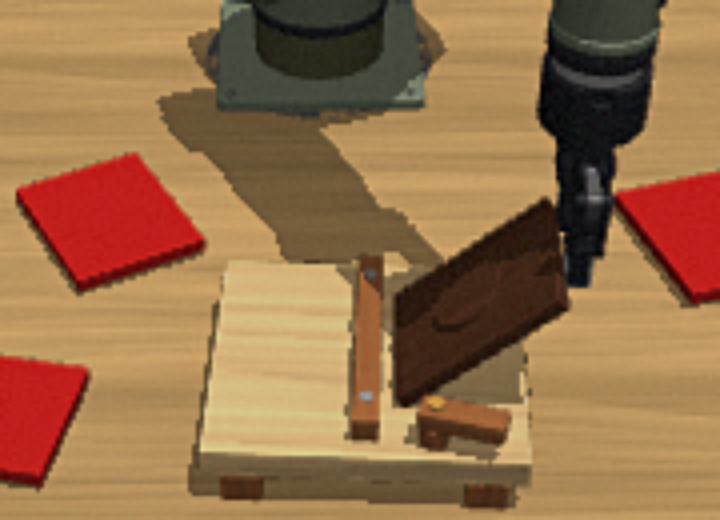

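>>> move_arm(rows=[[6,[0,0,0.2],0],[6,[0,0,0.2],0],[6,[0,0,0.2],0],[6,[0,0,0],0]])

```text
time_s: 27.38
ee_pos: [0.4898, 0.1806, 0.127]
tcp_rot: [0.73, 0.684, -0.0, -0.0]
contact_force: [0.7, 1.9, 0.5]
gripper_width: 0.0598
```

```bash
python3 g.py;python3 - <<'E'
from h import *
cv2.imwrite('pics/s21.png',cv2.resize(grab_frame('scene')[110:240,240:420,::-1],None,fx=4,fy=4))
E
```

```text
t27.38 board(mm) bx-36.1 by149.6 z127.0 toolY -0.13deg tilt-1.0000 F(board) [0.6 1.9 0.5] w59.8mm q [0.33 0.34 1.86 0.   0.94 0.4 ] T [ 0.2  -0.01]
```

View pics/s21.png

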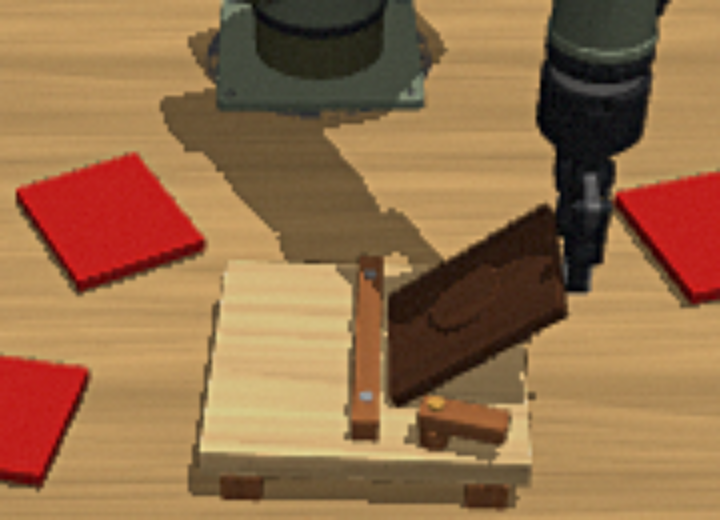

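>>> move_arm(rows=[[6,[0,0,0.2],0],[6,[0,0,0.2],0],[6,[0,0,0],0]])

```text
time_s: 27.8
ee_pos: [0.4897, 0.1805, 0.1229]
tcp_rot: [0.73, 0.684, -0.0, -0.0]
contact_force: [-0.3, 1.5, -0.9]
gripper_width: 0.0601
```

```bash
python3 g.py
```

```text
t27.80 board(mm) bx-36.3 by149.5 z122.9 toolY -0.12deg tilt-1.0000 F(board) [-0.3  1.4 -0.9] w60.1mm q [ 0.33  0.35  1.86 -0.    0.93  0.4 ] T [0.22 0.02]
```

>>> move_arm(rows=[[6,[0.24,0,0.42],0],[6,[0.24,0,0.43],0],[6,[0.22,0,0.44],0],[6,[0.21,0,0.45],0],[6,[0,0,0],0]])

```text
time_s: 28.42
ee_pos: [0.4902, 0.1898, 0.1052]
tcp_rot: [0.73, 0.684, -0.0, -0.0]
contact_force: [-0.1, 2.5, -0.9]
gripper_width: 0.0598
```

```bash
python3 g.py;python3 - <<'E'
from h import *
cv2.imwrite('pics/s22.png',cv2.resize(grab_frame('scene')[110:240,240:420,::-1],None,fx=4,fy=4))
E
```

```text
t28.43 board(mm) bx-36.3 by158.8 z105.2 toolY -0.11deg tilt-1.0000 F(board) [-0.3  2.5 -0.9] w59.8mm q [0.35 0.38 1.87 0.   0.89 0.41] T [ 0.15 -0.01]
```

View pics/s22.png

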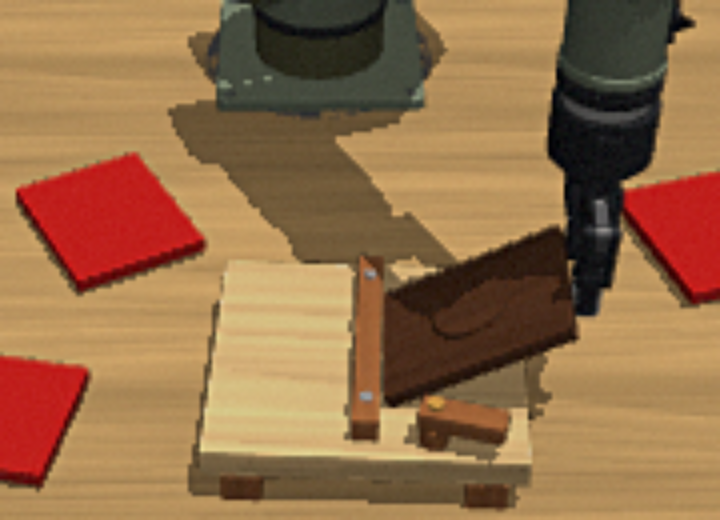

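>>> move_arm(rows=[[6,[0.18,0,0.46],0],[6,[0.16,0,0.47],0],[6,[0.15,0,0.48],0],[6,[0.13,0,0.48],0],[6,[0.1,0,0.49],0],[6,[0,0,0],0]])

```text
time_s: 29.22
ee_pos: [0.4913, 0.1973, 0.0817]
tcp_rot: [0.73, 0.684, 0.0, -0.0]
contact_force: [0.8, 3.8, 0.3]
gripper_width: 0.0602
```

```bash
python3 g.py;python3 - <<'E'
from h import *
cv2.imwrite('pics/s23.png',cv2.resize(grab_frame('scene')[110:240,240:420,::-1],None,fx=4,fy=4))
E
```

```text
t29.23 board(mm) bx-35.7 by166.4 z81.7 toolY -0.11deg tilt-1.0000 F(board) [0.6 3.8 0.3] w60.2mm q [0.36 0.41 1.89 0.   0.84 0.42] T [ 0.51 -0.17]
```

View pics/s23.png

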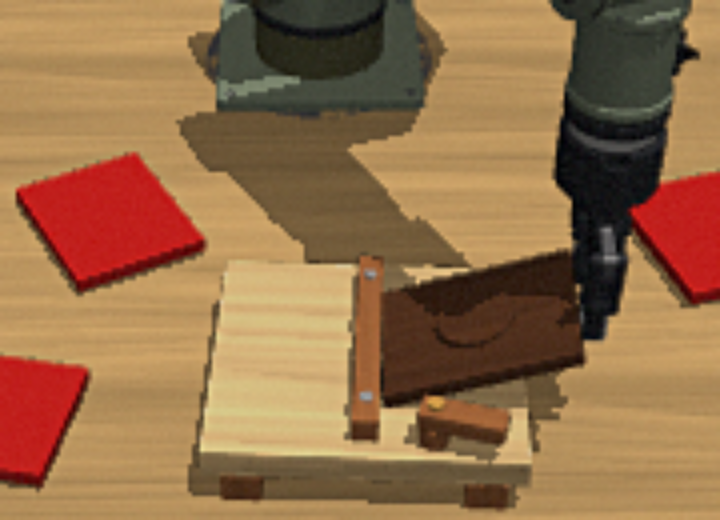

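>>> move_arm(rows=[[6,[0.1,0,0.4],0],[6,[0.1,0,0.45],0],[6,[0.08,0,0.45],0],[6,[0.06,0,0.48],0],[6,[0.04,0,0.48],0],[6,[0,0,0],0]])

```text
time_s: 30.02
ee_pos: [0.4915, 0.2011, 0.0588]
tcp_rot: [0.73, 0.684, 0.0, -0.0]
contact_force: [1.5, 4.9, 0.6]
gripper_width: 0.0602
```

```bash
python3 g.py;python3 - <<'E'
from h import *
cv2.imwrite('pics/s24.png',cv2.resize(grab_frame('scene')[110:240,240:420,::-1],None,fx=4,fy=4))
E
```

```text
t30.02 board(mm) bx-35.8 by170.2 z58.8 toolY -0.12deg tilt-1.0000 F(board) [1.2 4.9 0.6] w60.2mm q [0.37 0.44 1.91 0.   0.79 0.43] T [ 0.76 -0.14]
```

View pics/s24.png

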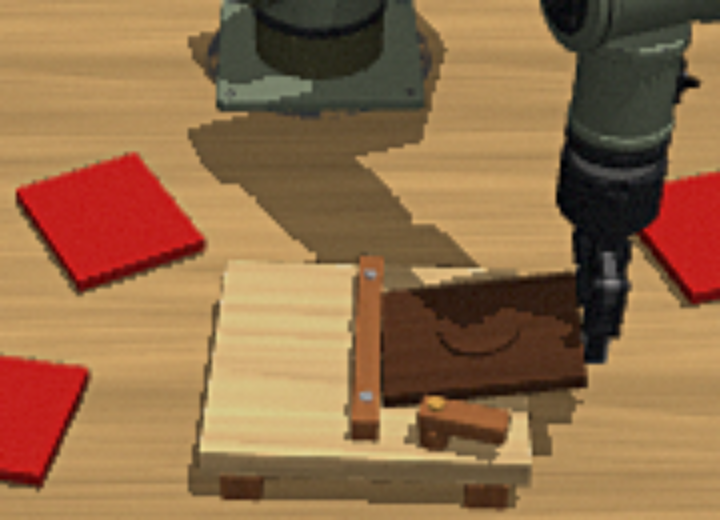

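>>> move_arm(rows=[[6,[0.04,0,0.35],0],[6,[0.02,0,0.35],0],[6,[0,0,0.35],0],[6,[0,0,0.35],0],[6,[0,0,0],0]])

```text
time_s: 30.7
ee_pos: [0.4918, 0.2018, 0.045]
tcp_rot: [0.73, 0.684, 0.001, 0.0]
contact_force: [1.5, 5.4, -1.3]
gripper_width: 0.06
```

```bash
python3 g.py;python3 - <<'E'
from h import *
cv2.imwrite('pics/s25.png',cv2.resize(grab_frame('scene')[110:240,240:420,::-1],None,fx=4,fy=4))
E
```

```text
t30.70 board(mm) bx-35.5 by170.9 z45.0 toolY -0.10deg tilt-1.0000 F(board) [ 1.1  5.5 -1.3] w60.0mm q [0.37 0.46 1.92 0.   0.75 0.43] T [ 0.86 -0.21]
```

View pics/s25.png

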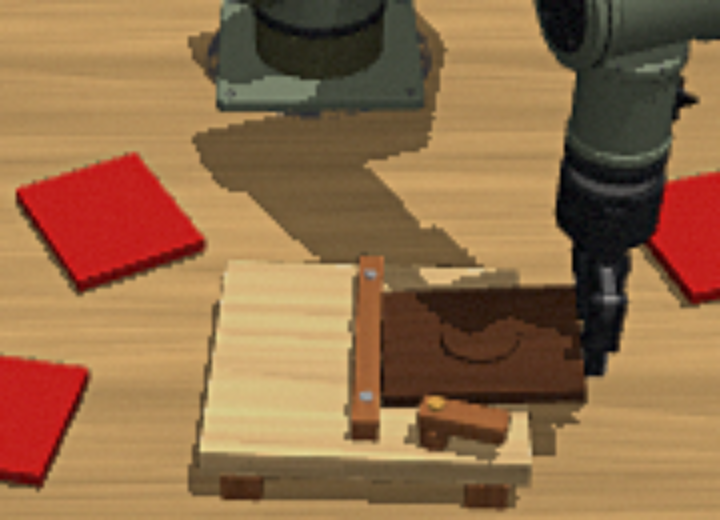

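>>> move_arm(rows=[[6,[0,0,0.3],0],[6,[0,0,0.3],0],[6,[0,0,0.3],0],[6,[0,0,0],0]])

```text
time_s: 31.25
ee_pos: [0.4921, 0.202, 0.0361]
tcp_rot: [0.73, 0.684, 0.001, 0.0]
contact_force: [2.8, 6.2, -0.4]
gripper_width: 0.0602
```

```bash
python3 g.py
```

```text
t31.25 board(mm) bx-35.2 by171.1 z36.1 toolY -0.10deg tilt-1.0000 F(board) [ 2.4  6.4 -0.4] w60.2mm q [0.37 0.47 1.93 0.   0.73 0.43] T [ 0.9  -0.25]
```

>>> move_arm(rows=[[6,[0,0,0.2],0],[6,[0,0,0.2],0],[6,[0,0,0.2],0],[6,[0,0,0],0]])

```text
time_s: 31.75
ee_pos: [0.4918, 0.2022, 0.0304]
tcp_rot: [0.73, 0.684, 0.001, 0.0]
contact_force: [1.0, 8.1, 1.6]
gripper_width: 0.0598
```

```bash
python3 g.py;python3 - <<'E'
from h import *
cv2.imwrite('pics/s26.png',cv2.resize(grab_frame('scene')[130:240,260:420,::-1],None,fx=5,fy=5,interpolation=cv2.INTER_CUBIC))
E
```

```text
t31.75 board(mm) bx-35.5 by171.3 z30.4 toolY -0.10deg tilt-1.0000 F(board) [0.5 8.1 1.6] w59.8mm q [0.37 0.48 1.94 0.   0.72 0.43] T [ 0.93 -0.08]
```

View pics/s26.png

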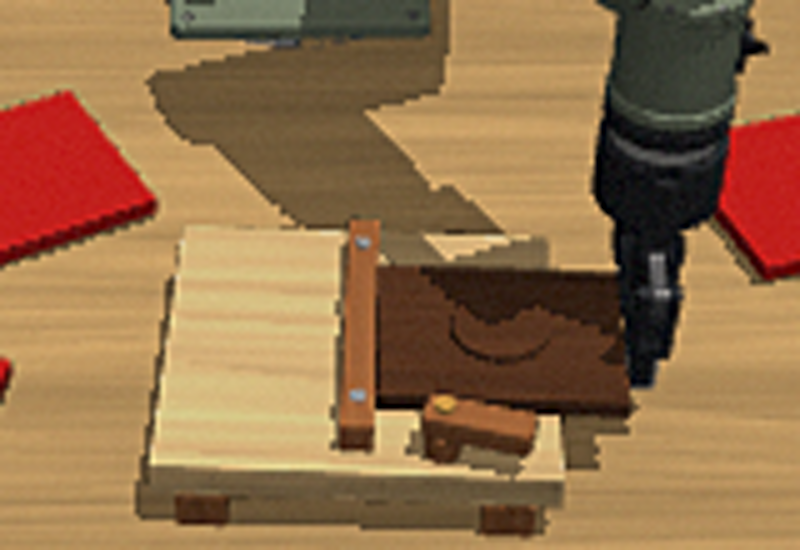

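>>> move_arm(rows=[[6,[0,0,0.15],0],[6,[-0.1,0,0],0],[6,[-0.1,0,0],0],[6,[0,0,0],0],[6,[0.3,0,0],0],[6,[0.4,0,0],0],[6,[0.8,0,0],0],[6,[1.5,0,0],0],[6,[0.5,0,-4],0],[6,[0,0,-5],0]])

```text
time_s: 33.05
ee_pos: [0.4925, 0.2349, 0.1185]
tcp_rot: [0.729, 0.684, -0.002, -0.001]
contact_force: [0.5, 0.7, -0.3]
gripper_width: 0.0598
```

```bash
python3 g.py; python3 - <<'E'
from h import *
cv2.imwrite('pics/s27.png',cv2.resize(grab_frame('scene')[130:240,260:420,::-1],None,fx=5,fy=5,interpolation=cv2.INTER_CUBIC))
im=grab_frame('top')[:,:,::-1]; cv2.imwrite('pics/t27.png',cv2.resize(im[140:260,220:365],None,fx=5,fy=5,interpolation=cv2.INTER_CUBIC))
E
```

```text
t33.05 board(mm) bx-36.9 by204.0 z118.5 toolY -0.07deg tilt-1.0000 F(board) [ 0.4  0.7 -0.3] w59.8mm q [0.42 0.39 1.81 0.   0.95 0.49] T [-0.01  0.  ]
```

View pics/s27.png

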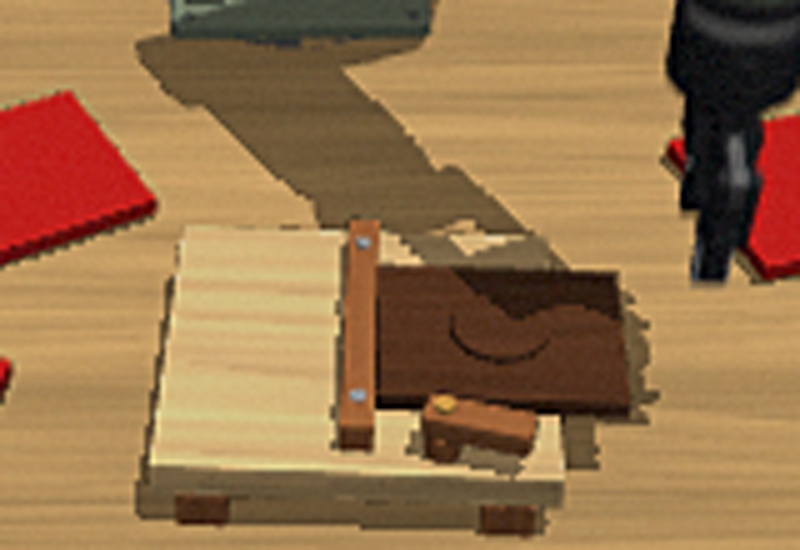

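View pics/t27.png

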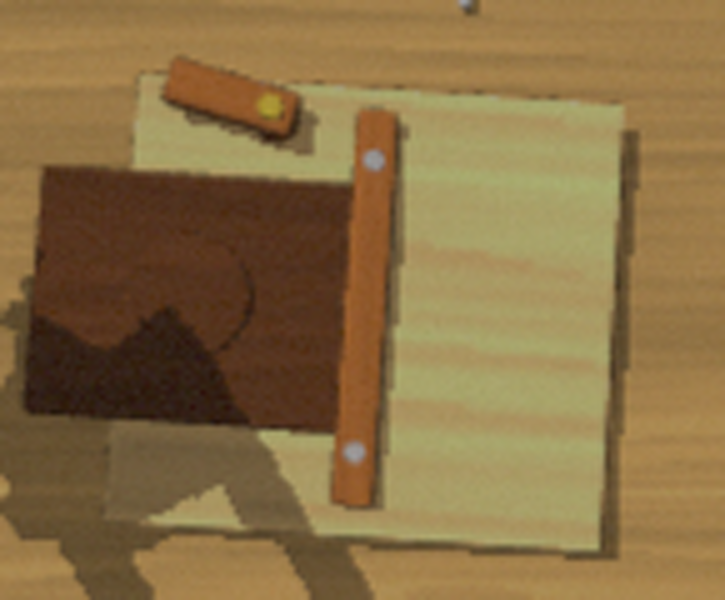

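The top crop shows the lid lying flush along the fence, boss up, at columns 25–350 and rows 165–430. Next is the button, at (235,95).

>>> move_arm(rows=[[3,[0,4.3,-1],0],[0,[0,4.3,0],0],[0,[0,4.3,0],0],[0,[0,4.2,0],0],[0,[-4,0,0],0],[0,[-4.3,0,0],0],[0,[-4,0,0],0],[0,[0,0,0],0]])

```text
time_s: 34.15
ee_pos: [0.6554, 0.0982, 0.1277]
tcp_rot: [0.731, 0.683, -0.001, -0.0]
contact_force: [0.8, 0.8, -0.0]
gripper_width: -0.0001
```

```bash
python3 g.py 134 81 86 0; python3 - <<'E'
from h import *
cv2.imwrite('pics/w28.png',grab_frame('wrist')[:,:,::-1])
E
```

```text
t34.15 board(mm) bx134.3 by77.7 z127.7 toolY -0.31deg tilt-1.0000 F(board) [ 0.7  0.8 -0. ] w-0.1mm q [ 0.13  0.54  1.51 -0.    1.09  0.2 ] T [ 0.04 -0.02]
now-axes shift cm [ 0.33 -0.03  4.17] turn -0.005
after-turn-axes shift cm [ 0.33 -0.03  4.17]
```

View pics/w28.png

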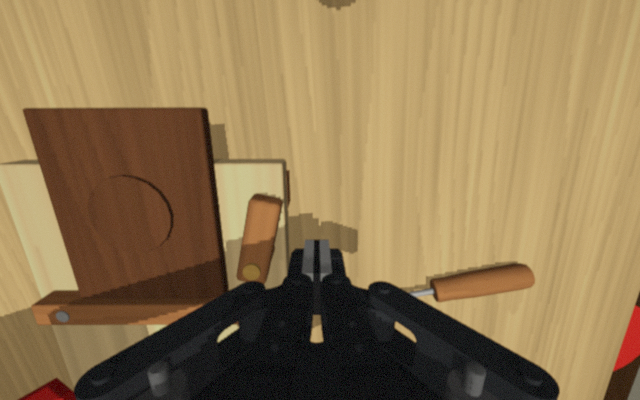

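>>> move_arm(rows=[[0,[0.3,0,2],0],[0,[0,0,2.1],0],[0,[0,0,0],0],[0,[0.3,-1.2,0],0],[0,[0.5,-0.8,0],0],[0,[0.5,-0.8,0],0],[0,[0.15,-0.9,0],0],[0,[0.15,-0.9,0],0],[0,[0,0,0],0]])

```text
time_s: 35.33
ee_pos: [0.6103, 0.1225, 0.0879]
tcp_rot: [0.73, 0.684, -0.0, -0.0]
contact_force: [0.4, 0.5, -0.3]
gripper_width: -0.0001
```

```bash
python3 g.py 70 92.6 86 0; python3 - <<'E'
from h import *
cv2.imwrite('pics/w29.png',grab_frame('wrist')[:,:,::-1])
E
```

```text
t35.33 board(mm) bx87.7 by99.2 z87.9 toolY -0.12deg tilt-1.0000 F(board) [ 0.4  0.5 -0.3] w-0.1mm q [0.18 0.52 1.66 0.   0.96 0.24] T [0.03 0.  ]
now-axes shift cm [-0.66 -1.77  0.19] turn -0.002
after-turn-axes shift cm [-0.66 -1.77  0.19]
```

View pics/w29.png

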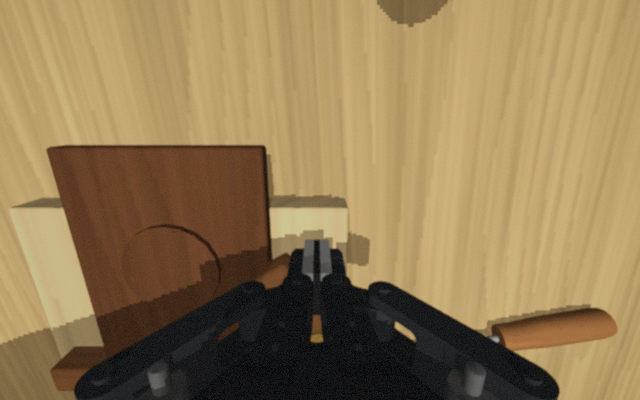

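>>> move_arm(rows=[[0,[-0.2,-0.6,0],0],[0,[-0.2,-0.6,0],0],[0,[-0.3,-0.6,0],0],[0,[-0.5,-0.6,0],0],[0,[-0.5,-0.6,0],0],[0,[-0.5,-0.4,0],0],[0,[-0.4,-0.2,0],0],[0,[0,0,0],0]])

```text
time_s: 36.38
ee_pos: [0.5733, 0.0983, 0.0878]
tcp_rot: [0.73, 0.684, -0.0, -0.0]
contact_force: [-0.6, -0.7, 0.1]
gripper_width: 0.0001
```

```bash
python3 g.py 50 72 86 0; python3 - <<'E'
from h import *
cv2.imwrite('pics/s30.png',cv2.resize(grab_frame('scene')[130:240,260:420,::-1],None,fx=5,fy=5,interpolation=cv2.INTER_CUBIC))
E
```

```text
t36.38 board(mm) bx52.4 by72.7 z87.8 toolY -0.15deg tilt-1.0000 F(board) [-0.5 -0.7  0.1] w0.1mm q [ 0.15  0.47  1.76 -0.    0.91  0.22] T [ 0.02 -0.01]
now-axes shift cm [-0.07 -0.24  0.18] turn -0.003
after-turn-axes shift cm [-0.07 -0.24  0.18]
```

View pics/s30.png

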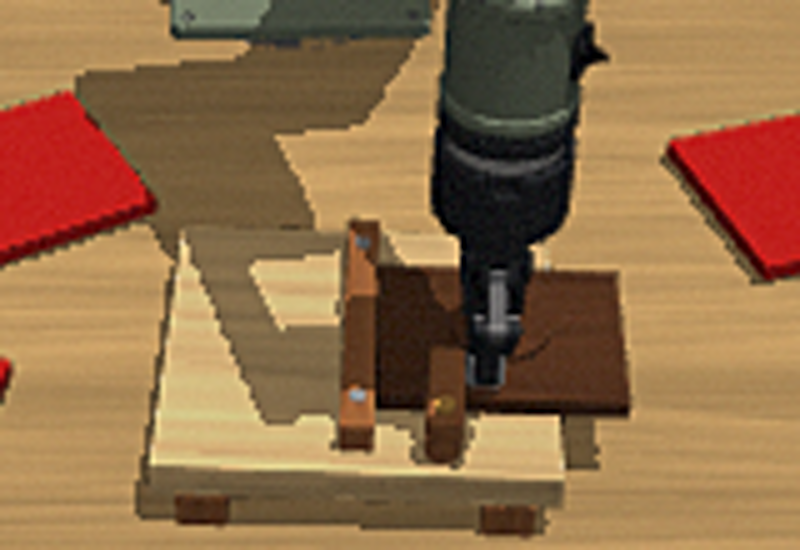

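>>> move_arm(rows=[[0,[-0.1,0,0],0],[0,[0,0,0],0],[0,[0.5,0,0],0],[0,[0.5,0,-2],0],[0,[0,0,-5],0],[0,[5,0,-5],0],[0,[6,0,0],0],[0,[6,0,0],0],[0,[6,0,0],0],[0,[0,0,0],0]])

```text
time_s: 37.67
ee_pos: [0.5882, 0.336, 0.2012]
tcp_rot: [0.728, 0.686, 0.0, -0.0]
contact_force: [-0.3, -1.0, -0.2]
gripper_width: 0.0001
```

```bash
python3 g.py; python3 - <<'E'
from h import *
cv2.imwrite('pics/s31.png',grab_frame('scene')[:,:,::-1])
im=grab_frame('top')[:,:,::-1]; cv2.imwrite('pics/t31f.png',im);cv2.imwrite('pics/t31.png',cv2.resize(im[140:260,220:365],None,fx=5,fy=5,interpolation=cv2.INTER_CUBIC))
E
```

```text
t37.67 board(mm) bx52.3 by310.9 z201.2 toolY 0.17deg tilt-1.0000 F(board) [-0.3 -1.1 -0.2] w0.1mm q [0.5  0.51 1.37 0.   1.26 0.56] T [0.01 0.02]
```

View pics/t31.png

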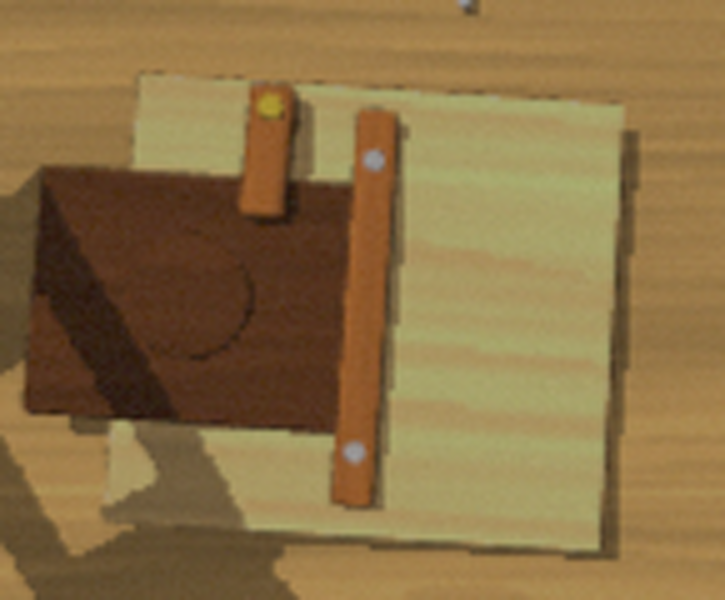

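View pics/s31.png

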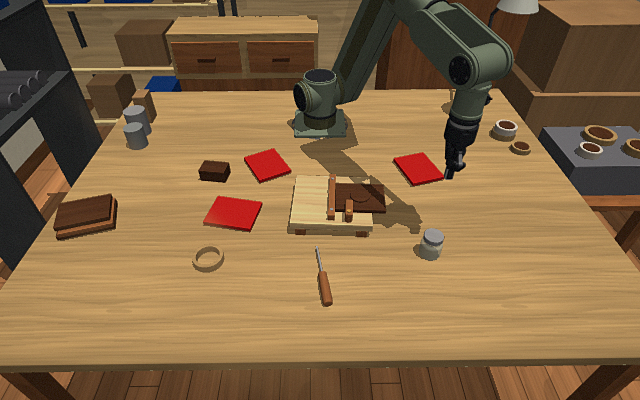

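```bash
python3 - <<'E'
from h import *
c=get_calibration("top");Y=np.radians(-3.6);A=np.array([[np.cos(Y),-np.sin(Y)],[np.sin(Y),np.cos(Y)]])
for n,a,b,z in(("lid far +x",42,167,.064),("lid far -x",25,412,.064),("tip",262,216,.085),("pivot",270,104,.085)):
    print(n,(A.T@(onz(c,((a-2)/5+220,(b-2)/5+140),z)[:2]-[.5165,.029])*1000).round(1))
a,b=cv2.imread("pics/top0.png"),cv2.imread("pics/t31f.png")
d=cv2.absdiff(a,b).max(2)
for n,(x,y,w,h) in dict(jar=(165,110,45,45),bangle=(408,105,45,45),offcut=(428,252,55,45),chisel=(292,62,30,80)).items(): print(n,(d[y:y+h,x:x+w]>60).sum())
E
```

```text
lid far +x [ 57.7 160.2]
lid far -x [-60.4 158.4]
tip [37.5 50.6]
pivot [91.2 50.7]
jar 0
bangle 0
offcut 0
chisel 0
```

```bash
python3 -c "
from cell import *
print(sign_off(), get_obs()['time_s'])"
```

```text
the job is handed in; nothing more can be done
the job is handed in; nothing more can be done
```

I turned the lid over, laid it boss-up against the fence, swung the turn-button over its edge, and handed the job in. The last clock reading was 37.7 s.

**How it was done:**
- **Tipping up:** I pushed the overhanging edge toward the fence and raised it until the lid stood on edge.
- **Carrying over:** I gripped it by its thickness, lifted it over the fence and set it down on edge on the empty half.
- **Lowering:** I leaned it onto one finger and brought it down to flat with the finger in contact throughout. It was then pressed against the fence before I backed off.
- **Button:** I pushed the bar round with the closed fingers and moved the arm clear.

**Last checks:**
- **Lid position:** it lies flat with the boss up. Its far edge measures 160.2 and 158.4 mm from the board's centre line, against 160 mm expected for a snug fit.
- **Squareness:** those two readings disagree by 1.8 mm, a skew of about 0.9°. That is roughly the error of reading the picture, and I did not resolve it further.
- **Button:** the bar lies along the fence direction, at about pi/2, with its tip about 20 mm over the lid.
- **Other things:** the jar, bangle, offcut and chisel look unchanged in the before and after top pictures.

The highest contact force I read was about 20 N. Forces were only read between moves, and I took none during the final press against the fence.

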